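Get the whetstone out from behind the row and put the row back

TASK

The whetstone lies at the back of the plywood board, behind the oil can, the amber jar and the oak block. First move all three into the green tray, upright, while the whetstone stays where it lies; then set the whetstone flat on the middle of the sharpening stand's black pad, lengthwise between the two end cleats; and last put the oil can, the jar and the block back on the board, each in the very place where it stood at the start and the block turned as it was. Never tip the can or the jar over.

Things in the scene. Friction and masses are not known exactly. Their poses are not given: they have to be found in the camera images.
- oil_can_c (a point): Grey metal thumb oiler, 76 mm round base, 166 mm tall, 0.16 kg. The point is on its axis, half-way up (83 mm above its foot); z up. Its body is a cone 82 mm high; above it a straight upright tube 12 mm thick runs on the axis from 82 to 125 mm above the foot and is the place to grip, closing along the oiler's own x; above that the spout bends over towards its own -y (tip 28 mm off the axis, 166 mm up).
- jar_c (a point): Round amber glass jar with black cap, 60 mm diameter, 105 mm tall, 0.3 kg. The point is its centre, 52.5 mm above its foot; z up.
- oak_block_c (a point): Brown oak block 56 x 94 x 50 mm (its own x, y, z), 0.14 kg. The point is its centre, 25 mm above its underside; its long side lies along its own y. Stands with the long side pointing about from the robot towards the whetstone, close up to it.
- whetstone_c (a point): Grey whetstone in a wooden bed, 63 x 202 x 43 mm (its own x, y, z), 0.55 kg. The point is its centre, 21.5 mm above its underside. The bed is 62 x 202 mm and 23 mm high, the stone on it 45 x 172 mm and 20 mm high; the length lies along its own y. It can be gripped across the bed or across the stone.
- home_board: Fixed plywood board 220 x 300 mm (x, y) on two low runners. Origin on the bench under its centre, its top surface 34 mm above; x points away from the robot towards the rear, where the whetstone lies along y. The oil can, the jar and the block stand on it in a row along y in front of the whetstone, in any order, about 95 mm apart.
- tray: Fixed shallow green metal tray 290 x 180 mm (x, y), rim 18 mm high, walls 4 mm, at the left or the right of the board. Origin at the centre of its underside; its floor is 4 mm above. Length along x. The side area for the three things: each one's centre less than 120 mm from the tray's centre along x and 75 mm along y.
- stand: Fixed pale wooden sharpening stand 262 x 110 mm (x, y), on the other side of the board. Origin at the centre of its underside. A black rubber pad, 16 mm above the origin, carries the whetstone with its length along the stand's x, between two dark end cleats whose inner faces are at x = +-111 mm (222 mm apart) and whose tops are 28 mm above the origin.
- stand_seat (a point): Centre of the stand's rubber pad, on its surface: the whetstone's middle belongs above it.
Mind the look-alikes: they are no part of the job. What is shaped like the part that bears jar_c but blue is not meant.

How it is judged:
By the outcome, as a careful person would: the job done as asked, in the order asked, and still so for the second after the job is handed in, with the robot touching nothing.
It also fails if it takes over 136 s, if anything falls off the work surface, if the arm or the gripper's body presses on something with over 40 N, if the wrist force passes 120 N, or if a joint passes its speed limit or range.

ROBOT

A 6-joint arm with a two-finger parallel gripper is mounted at the origin on a cart in front of the work surface, level with it; the furniture and walls round the work are solid. World frame = base frame: x ahead of the robot, y to its left, z up, the work surface at z = 0. Lengths are in m, angles in rad, forces in N, time in s.
With the tool pointing down it reaches from about 0.275 to 0.875 m from the base axis. Payload 12.5 kg.
Tool frame: the origin (TCP) lies at the very end of the fingers, on their centre line; the grasp point (between the pads) lies behind it (manip.hold_point_z is the z of the grasp point in the tool frame, in m); z points along the fingers, y is the line along which they close (so a half turn about z gives the same grasp; the last joint's range is limited). The gripper opens to 85 mm and grips with 20 to 120 N. Pads are 22 mm wide; open, the fingers measure 114 mm over their backs; the gripper's body (76 mm by 85 mm) begins 54 mm behind the grasp point. The pads swing forward as they close: fully open they stand 13 mm farther back than shut.
Start: joints at [1.046, 0.351, 1.652, -0, 1.139, -0.085], TCP at [0.234, 0.498, 0.199] pointing down, gripper open.
Joint ranges: [-2.75, 2.75], [-0.79, 2.1], [0.01, 2.65], [-1.57, 4.71], [0.07, 3.14], [-2.87, 2.87]. Speed limits (rad/s): [2.22, 2.22, 2.79, 3.14, 3.14, 3.14].

INTERFACE

Orientations are given as [roll, pitch, yaw] about the fixed x, y, z axes, in that order (R = Rz(yaw) Ry(pitch) Rx(roll)).
In Python, from workcell import monitor, viewer, workorder, manip gives the robot as it stands.
- The arm moves only by the shell command python3 -m creep 'ROWS'. ROWS is JSON, a list of rows, each a list of 3 entries, a list of its own where there are three numbers: the shift along the tool's x, y, z in m, then the turn about the tool's z in rad, then the closure, from -1 (fully open) to 1 (shut), so that 0 is half open. A call has 1 to 20 rows; each row is the pose to reach, as a shift and turn from the pose commanded when the call began, along the tool's axes at that moment; what a row does not reach only later rows make up. A row lasts 1/12 s, in which the tool goes at most 41.7 mm and 7.16 degrees, less where a joint would pass 70% of its speed; a pose out of reach is approached as far as the arm can. A call with a gripper value outside its range is refused whole. The fingers move at their own pace and stop on an object; the grip force is fixed at half the most. Time passes only in rows, so rows that repeat a pose let the fingers close. It gives the time, the measured TCP pose, the force, the opening and the grip force at its end, in the units of the state.
- monitor.read_state(): the state, without advancing time (a new reading comes with each control period).
- viewer.get_image(name): name is "scene" or "side" or "wrist"; returns a dict with "color" (384x512x3 uint8, red, green, blue), "depth" (384x512 float32, m along the optical axis (not along the pixel's ray), 0 where there is no reading), "fovy" (degrees; the focal length in pixels is half the picture's height over the tangent of half this angle, whatever the lens; pixels are square), "cx", "cy" (the principal point, pixels), "R" (3x3) and "t" (3): a world point X has camera coordinates R X + t. Camera axes: x right, y down, z forward; pixel columns grow to the right and rows downward; lengths in m; the calibration is good to about 2 mm. A picture is of the moment at which its call begins.
- workorder.hand_in(): hands the job in; it is judged then, once.
The state is a dict: "clock": time; "q": joint angles; "qvel": joint speeds; "tau": joint torques, N m; "eef_pos": TCP position; "eef_rot": TCP orientation; "wrist_force": force on the tool from outside, world axes, zero at the start; "torque": the same for the moment, N m; "gripper_width": finger opening in m; "grip_force": force on a finger pad.
Only numpy, scipy, OpenCV 4.12 (cv2) and the standard library are available. Lean on these libraries where they do the work, as an engineer would, in place of code of your own. Each camera call takes 0.05 s, during which the arm holds its last target. There are 200 camera calls.

## Working session

There is one attempt and no reset: what is moved stays moved. The work goes in short steps, Python scripts to look and compute and a shell command to move; the robot and the scene stay as the last step left them, time stands still between calls to the robot, and variables do not carry over. Pictures are saved under pics/ and viewed, at most 14 in all, crops included, and the job is handed in when it is done.

```bash
ls; mkdir -p pics; cat > h.py <<'E'
import numpy as np, cv2
from workcell import monitor, viewer, workorder, manip
def get(n,save=None):
    im=viewer.get_image(n)
    if save: cv2.imwrite('pics/'+save,im['color'][:,:,::-1])
    np.savez('pics/%s.npz'%(save or n),**im)
    return im
def cloud(im):
    h,w=im['depth'].shape; f=h/2/np.tan(np.radians(im['fovy'])/2)
    v,u=np.mgrid[:h,:w]; d=im['depth']
    P=np.stack([(u-im['cx'])/f*d,(v-im['cy'])/f*d,d],-1)
    return (P-im['t'])@im['R']   # R^T (P-t)
E
python3 - <<'E'
from h import *
a=get('scene','s1.png');b=get('side','d1.png')
c=get('wrist','w1.png')
cv2.imwrite('pics/all1.png',np.vstack([np.hstack([cv2.resize(x['color'][:,:,::-1],(400,300)) for x in (b,c)])]))
s=monitor.read_state();print(s,manip.hold_point_z)
for x in(a,b): print(x['fovy'],x['cx'],x['cy'],x['R'],x['t'])
E
```

```text
pics
{'clock': 0.15, 'q': array([ 1.04639243e+00,  3.51095382e-01,  1.65223555e+00,  1.08706400e-06,
        1.13911117e+00, -8.45918147e-02]), 'qvel': array([-0.000821  , -0.00178132, -0.00202368, -0.00130383,  0.00080035,
       -0.00043726]), 'tau': array([ 6.01516476e-04, -5.06248462e+01, -2.91499847e+01, -1.30226713e-04,
        3.42156840e-03,  4.65808938e-06]), 'eef_pos': array([0.23401212, 0.4974394 , 0.19860726]), 'eef_rot': array([-3.14074633e+00, -7.27536528e-05,  2.70178009e+00]), 'wrist_force': array([ 0.05058321, -0.26366157, -0.11177431]), 'torque': array([0.0202831 , 0.04534655, 0.02159153]), 'grip_force': 0.0, 'gripper_width': 0.08534079170880933} -0.0187
43.03731733981425 251.70930758712177 186.30273661998086 [[ 0.77877904 -0.62701623  0.01881086]
 [-0.46170303 -0.59323795 -0.65946876]
 [ 0.42465693  0.50489542 -0.75149658]] [-0.32388763  0.31892578  1.28249727]
51.56092723422488 252.70613495720713 194.0065146265065 [[-0.99995042  0.00143709  0.00985393]
 [-0.00870535  0.3543466  -0.93507364]
 [-0.00483549 -0.93511305 -0.35431652]] [0.43652141 0.07788879 1.53625575]
```

View pics/s1.png

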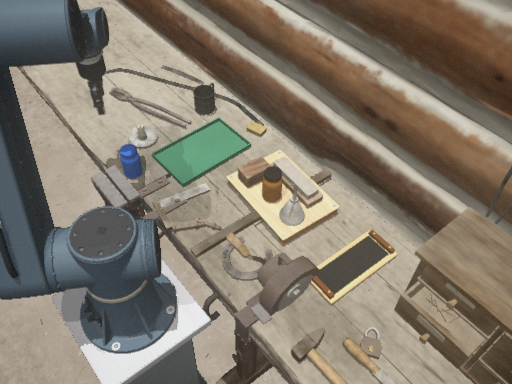

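View pics/all1.png

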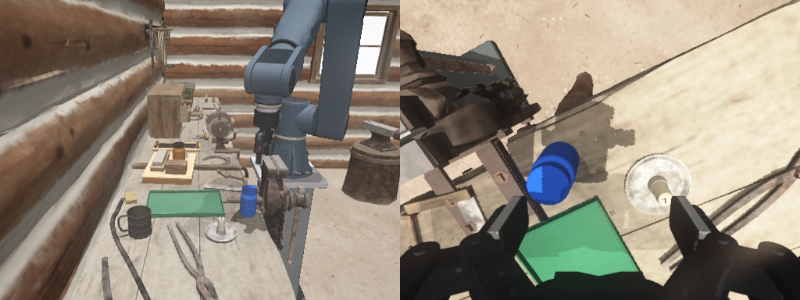

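```bash
python3 - <<'E'
from h import *
im=dict(np.load('pics/s1.png.npz')); P=cloud(im); C=im['color'][:,:,::-1]
crop=cv2.resize(C[140:305,145:400],None,fx=3.1,fy=3.1,interpolation=cv2.INTER_CUBIC)
cv2.imwrite('pics/c1.png',crop)
def med(u,v): 
    print((u,v),np.round(np.median(P[v-1:v+2,u-1:u+2].reshape(-1,3),0),4))
for p in [(272,172),(258,162),(248,172),(295,170),(300,182),(292,212),(200,150),(352,263),(330,275),(371,250),(240,195),(285,230),(320,205)]: med(*p)
# top-view masks by height
x,y,z=P[...,0],P[...,1],P[...,2]
def rect(m,n):
    m=m.astype(np.uint8); k,l,st,ce=cv2.connectedComponentsWithStats(m)
    for i in range(1,k):
        if st[i,4]>25:
            pts=np.stack([x[l==i],y[l==i]],-1).astype(np.float32)
            r=cv2.minAreaRect(pts*1000); print(n,st[i,:5],np.round(r[0],1),np.round(r[1],1),round(r[2],1),'z',np.round(np.median(z[l==i]),4))
roi=(x>0.3)&(x<0.9)&(y>-0.5)&(y<0.5)
hsv=cv2.cvtColor(im['color'],cv2.COLOR_RGB2HSV)
rect(roi&(hsv[...,0]>55)&(hsv[...,0]<90)&(hsv[...,1]>100)&(z<0.03)&(z>-.01),'tray')
rect(roi&(abs(z-.034)<.004)&(abs(y)<.3),'board')
rect(roi&(abs(z-.077)<.004)&(abs(y)<.3),'stone')
rect(roi&(abs(z-.084)<.0035)&(abs(y)<.3),'block')
rect(roi&(abs(z-.139)<.004)&(abs(y)<.3),'jar')
rect(roi&(abs(z-.016)<.004)&(y<0)&(hsv[...,2]<70),'pad')
rect(roi&(abs(z-.028)<.004)&(y<0),'cleat')
rect(roi&(z>.12)&(abs(y)<.3)&(x>.4),'can/jar top')
E
```

```text
(272, 172) [0.523  0.0431 0.141 ]
(258, 162) [0.5537 0.1419 0.0832]
(248, 172) [0.5026 0.1284 0.0829]
(295, 170) [0.6253 0.0482 0.0774]
(300, 182) [0.6046 0.0024 0.0775]
(292, 212) [ 0.5055 -0.071   0.0816]
(200, 150) [0.4825 0.3666 0.0058]
(352, 263) [ 0.5571 -0.2746  0.0144]
(330, 275) [ 0.4801 -0.2644  0.0157]
(371, 250) [ 0.6299 -0.2788  0.0164]
(240, 195) [ 0.4679  0.1278 -0.0016]
(285, 230) [ 0.473  -0.0824  0.0355]
(320, 205) [ 0.6198 -0.0774  0.034 ]
board [300 139  20  14  31] [772.1 131.8] [ 7.3 87. ] 2.9 z 0.0338
board [ 226  150  114   91 2194] [561.6  37.5] [302.4 222.4] 86.5 z 0.0342
stone [276 111  31  24  63] [763.2 225.4] [ 10.1 146.9] 1.2 z 0.0768
stone [331 153  30  21  47] [774.8 -24.2] [  5.7 120.1] 1.9 z 0.0772
stone [273 157  46  39 553] [612.   32.3] [173.9  48.8] 86.2 z 0.0766
stone [238 168  27  13  59] [505.3 120.1] [44.4 80.5] 45.1 z 0.0772
stone [361 175  18  13  31] [ 778.  -123.7] [ 4.4 66.6] 3.1 z 0.0768
stone [263 189  18   7  35] [509.6  24.8] [19.8 51.2] 48.1 z 0.0771
stone [395 200  20  17  38] [ 776.8 -260.7] [74.2  6.5] 87.4 z 0.0773
stone [284 2
[... 272 characters left out ...]
7  68  53 184] [769.7 137.3] [ 12.1 310.1] 0.9 z 0.1387
jar [348 148  73  57 209] [ 769.1 -159.8] [277.1  12.5] 89.8 z 0.1394
jar [264 166  18  15 178] [524.7  43.7] [50.9 52.1] 71.1 z 0.1391
jar [291 286  10  11  29] [ 319.2 -289.8] [29.3 11.9] 0.5 z 0.1394
cleat [369 230  26  22 136] [ 670.9 -278.1] [90.1 20.2] 89.4 z 0.0281
cleat [313 276  21  22 132] [ 432.5 -281.4] [71.1 17.9] 88.4 z 0.0278
cleat [344 338  25  25 192] [ 376.9 -457.4] [23.7 73.7] 2.0 z 0.0271
can/jar top [  277     0   235   210 30949] [785.3  -0. ] [600.   58.3] 89.8 z 0.4171
can/jar top [264 166  18  18 251] [523.8  40.8] [52.4 53.2] 81.6 z 0.1385
can/jar top [289 184   8  15  50] [508.2 -58.7] [29.7  9.4] 4.8 z 0.1539
```

View pics/c1.png

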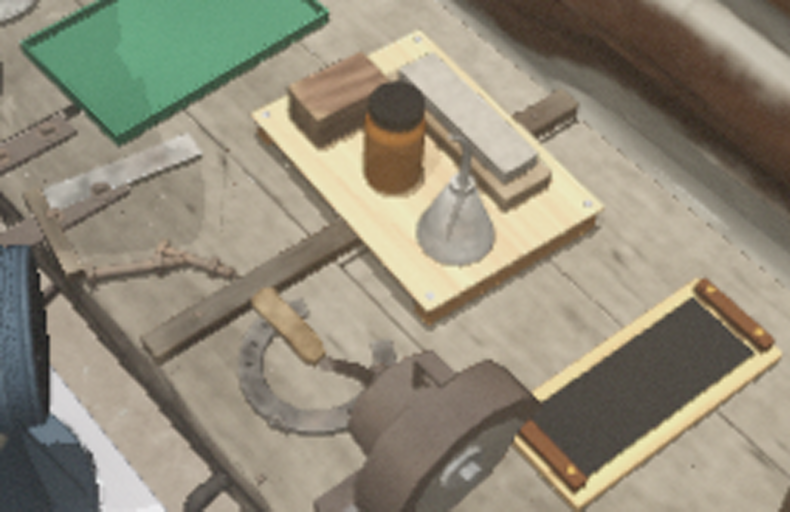

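```bash
cat >> h.py <<'E'
from scipy.spatial.transform import Rotation as Ro
def go(x,y,z,yaw):
    "tool-axis shift and turn from the present pose to world x,y,z,yaw (tool down)"
    s=monitor.read_state(); R=Ro.from_euler('xyz',s['eef_rot']).as_matrix()
    d=R.T@(np.array([x,y,z])-s['eef_pos']); t=-(yaw-s['eef_rot'][2]); t=(t+np.pi)%(2*np.pi)-np.pi
    print('shift',np.round(d,4),'turn',round(t,3),'rows>=',round(max(np.linalg.norm(d)/.0417,abs(t)/.125),1),'t',s['clock'],'q6',round(s['q'][5],2))
E
python3 - <<'E'
from h import *
w=dict(np.load('pics/w1.png.npz')); s=monitor.read_state()
R=Ro.from_euler('xyz',s['eef_rot']).as_matrix(); c=-w['R'].T@w['t']
print('cam in tool',R.T@(c-s['eef_pos']),'\naxes(cols xyz cam) in tool',np.round(R.T@w['R'].T,3),w['fovy'])
go(.45,.04,.42,3.08)
im=dict(np.load('pics/s1.png.npz'));P=cloud(im);hsv=cv2.cvtColor(im['color'],cv2.COLOR_RGB2HSV)
print(hsv[150,200],im['color'][150,200])
m=((abs(hsv[...,0].astype(int)-hsv[150,200][0])<12)&(hsv[...,1]>80)&(P[...,2]<.03)&(P[...,2]>-.01)&(P[...,1]<.6)&(P[...,1]>.15)&(P[...,0]>.25)&(P[...,0]<.8)).astype(np.uint8)
m=cv2.morphologyEx(m,cv2.MORPH_OPEN,np.ones((3,3)))
r=cv2.minAreaRect((P[m>0][:,:2]*1000).astype(np.float32));print(r,m.sum())
E
```

```text
cam in tool [ 0.07560583 -0.00118454 -0.17313855] 
axes(cols xyz cam) in tool [[ 0.001 -0.954 -0.298]
 [ 1.     0.     0.001]
 [-0.001 -0.298  0.954]] 63.364630468170034
shift [-0.3902 -0.3221 -0.2211] turn -0.378 rows>= 13.2 t 0.15 q6 -0.08
[ 73  93 165] [105 165 130]
((485.63543701171875, 358.98370361328125), (291.4261779785156, 186.1495819091797), 2.2837514877319336) 2836
```

```bash
python3 -c "
from h import *
go(.46,.04,.32,3.08)"; python3 -m creep '[[[0,0,-0.04],0,-1],[[0,0,-0.08],0,-1],[[0,0,-0.12],0,-1],[[-0.035,-0.03,-0.12],-0.04,-1],[[-0.07,-0.06,-0.12],-0.08,-1],[[-0.105,-0.09,-0.12],-0.12,-1],[[-0.14,-0.12,-0.12],-0.16,-1],[[-0.175,-0.15,-0.12],-0.2,-1],[[-0.21,-0.18,-0.12],-0.24,-1],[[-0.245,-0.21,-0.12],-0.28,-1],[[-0.28,-0.24,-0.12],-0.32,-1],[[-0.315,-0.27,-0.12],-0.36,-1],[[-0.35,-0.295,-0.12],-0.38,-1],[[-0.385,-0.31,-0.12],-0.38,-1],[[-0.4,-0.318,-0.12],-0.38,-1],[[-0.4,-0.318,-0.12],-0.38,-1],[[-0.4,-0.318,-0.12],-0.38,-1]]'
python3 - <<'E'
from h import *
im=get('wrist','w2.png'); cv2.imwrite('pics/w2b.png',cv2.resize(im['color'][:,:,::-1],(768,576)))
E
```

```text
shift [-0.3992 -0.3178 -0.1212] turn -0.378 rows>= 12.6 t 0.15 q6 -0.08
clock: 1.57
eef_pos: [0.4617, 0.0374, 0.3184]
eef_rot: [-3.141, -0.001, 3.078]
wrist_force: [0.4, -0.3, -0.0]
gripper_width: 0.0854
grip_force: 0.0
```

View pics/w2b.png

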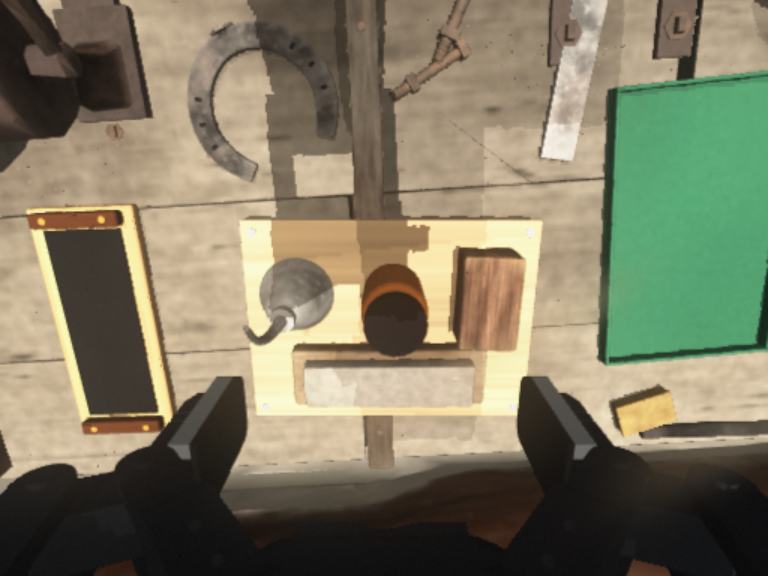

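```bash
cat > meas.py <<'E'
from h import *
from scipy.optimize import least_squares
def rect(P,m,n):
    m=cv2.morphologyEx(m.astype(np.uint8),cv2.MORPH_OPEN,np.ones((3,3)))
    k,l,st,ce=cv2.connectedComponentsWithStats(m); i=1+np.argmax(st[1:,4])
    p=(P[l==i][:,:2]*1000).astype(np.float32); r=cv2.minAreaRect(p); print(n,st[i,4],np.round(r[0],1),np.round(r[1],1),round(r[2],2))
def circ(p,r,n):
    f=lambda q:np.hypot(p[:,0]-q[0],p[:,1]-q[1])-r
    s=least_squares(f,np.median(p,0),loss='soft_l1',f_scale=.001); print(n,len(p),np.round(s.x*1000,1),'rms',np.std(s.fun))
E
python3 - <<'E'
from meas import *
im=dict(np.load('pics/w2.png.npz'));P=cloud(im);x,y,z=P[...,0],P[...,1],P[...,2]
u=np.arange(512)[None]+0*z; v=np.arange(384)[:,None]+0*z
R=(u>150)&(u<370)&(v>140)&(v<285)
rect(P,R&(abs(z-.034)<.006),'board'); rect(P,R&(abs(z-.084)<.006)&(u>295)&(v<240),'block')
rect(P,R&(abs(z-.077)<.006)&(v>230),'stone'); rect(P,R&(abs(z-.139)<.005),'jarcap')
# jar side wall facing camera, radius 30
q=R&(u>235)&(u<290)&(z>.05)&(z<.11)&(y>0)&(x<.56); circ(P[q][:,:2],.03,'jarbody')
# cone slices
for a in (.042,.052,.062,.072):
    q=R&(u<225)&(abs(z-a)<.003); p=P[q][:,:2]
    s=least_squares(lambda c:np.hypot(p[:,0]-c[0],p[:,1]-c[1])-c[2],[.51,-.06,.03],loss='soft_l1',f_scale=.001);print(a,len(p),np.round(s.x*1000,1))
q=R&(u<225)&(z>.115)
o=np.argsort(z[q]); Q=P[q][o]
for a in np.arange(.115,.205,.01):
    t=Q[(Q[:,2]>=a)&(Q[:,2]<a+.01)]
    if len(t): print(round(a,3),len(t),np.round(np.median(t,0)*1000,1),np.round((t.min(0)*1000)[:2]),np.round((t.max(0)*1000)[:2]))
# tray floor, stand
hsv=cv2.cvtColor(im['color'],cv2.COLOR_RGB2HSV)
rect(P,(abs(hsv[...,0].astype(int)-73)<12)&(hsv[...,1]>80)&(z<.03)&(u>390),'tray(cut)')
rect(P,(u<85)&(v>145)&(v<275)&(hsv[...,2]<75)&(abs(z-.016)<.01),'pad')
g=(u<120)&(v<150)&(z>.02);print('grinder',P[g].min(0),P[g].max(0))
# fingers
f=(v>245)&(z>.25)&(z<.6);print('finger zmin',np.percentile(z[f],[.5,2,10]))
E
```

```text
board 12205 [564.3  38.8] [300.4 220.4] 86.17
block 2492 [532.3 134.4] [56.2 92.9] 85.04
stone 3086 [614.6  34.3] [169.6  46.1] 87.06
jarcap 1364 [525.9  44.2] [51.4 51.8] 85.91
jarbody 538 [526.8  43.7] rms 0.0005852562090076342
0.042 187 [533.8 -57.   45.8]
0.052 388 [161550.6 928805.9 942701.7]
0.062 185 [544.9 -63.1  49.6]
0.072 477 [ 565.6 -108.5   87.5]
0.115 71 [519.9 -51.7 115.7] [513. -64.] [533. -44.]
0.125 32 [519.8 -52.4 129.5] [518. -59.] [525. -50.]
0.135 31 [519.6 -52.9 140.3] [518. -59.] [526. -51.]
0.145 23 [520.  -53.3 150.6] [518. -57.] [525. -52.]
0.155 25 [518.4 -54.3 160.2] [516. -58.] [524. -53.]
0.165 20 [517.1 -54.6 170.4] [513. -57.] [522. -54.]
0.175 25 [513.8 -55.3 180.8] [508. -59.] [518. -54.]
0.185 38 [505.9 -56.5 190.3] [498. -60.] [512. -54.]
0.195 25 [497.  -57.2 197.3] [495. -60.] [501. -56.]
tray(cut) 19215 [484.4 359.6] [292.5 178.9] 2.33
pad 4823 [ 553.2 -276. ] [ 80.2 213.1] 87.39
grinder [ 0.25460266 -0.3154855   0.02000915] [0.44262635 0.04106152 0.49171235]
finger zmin [0.36570632 0.37081997 0.3887278 ]
```

```bash
python3 - <<'E'
from meas import *
for n in ('w2','s1'):
    im=dict(np.load(f'pics/{n}.png.npz'));P=cloud(im).reshape(-1,3)
    q=P[(P[:,2]>.042)&(P[:,2]<.105)&(np.hypot(P[:,0]-.523,P[:,1]+.056)<.043)]
    s=least_squares(lambda c:np.hypot(q[:,0]-c[0],q[:,1]-c[1])-(c[2]-c[3]*(q[:,2]-.034)),[.523,-.056,.038,.35],loss='soft_l1',f_scale=.001)
    print(n,len(q),np.round(s.x,4),np.std(s.fun))
go(.524,-.056,.25,3.08)
E
```

```text
w2 1579 [ 0.523  -0.0544  0.0396  0.3729] 0.0006136935581181026
s1 442 [ 0.5214 -0.055   0.0399  0.3678] 0.0022780226460282125
shift [-0.0691 -0.0908  0.0684] turn -0.001 rows>= 3.2 t 1.6167 q6 -1.53
```

```bash
python3 -m creep '[[[-0.023,-0.03,0],-0.03,-1],[[-0.046,-0.06,0],-0.06,-1],[[-0.067,-0.09,0],-0.06,-1],[[-0.067,-0.091,0],-0.06,-1],[[-0.067,-0.091,0.03],-0.06,-1],[[-0.067,-0.091,0.06],-0.06,-1],[[-0.067,-0.091,0.06],-0.06,-1],[[-0.067,-0.091,0.06],-0.06,-1]]'
python3 - <<'E'
from h import *
im=get('wrist','w3.png'); cv2.imwrite('pics/w3b.png',im['color'][150:384,100:412,::-1].repeat(2,0).repeat(2,1))
go(.523,-.055,.132,3.14)
E
```

```text
clock: 2.28
eef_pos: [0.5213, -0.0538, 0.2589]
eef_rot: [3.141, -0.002, -3.14]
wrist_force: [0.5, -0.3, 1.1]
gripper_width: 0.0855
grip_force: 0.0
shift [-0.0007 -0.0008  0.1283] turn 0.003 rows>= 3.1 t 2.3333 q6 -1.76
```

View pics/w3b.png

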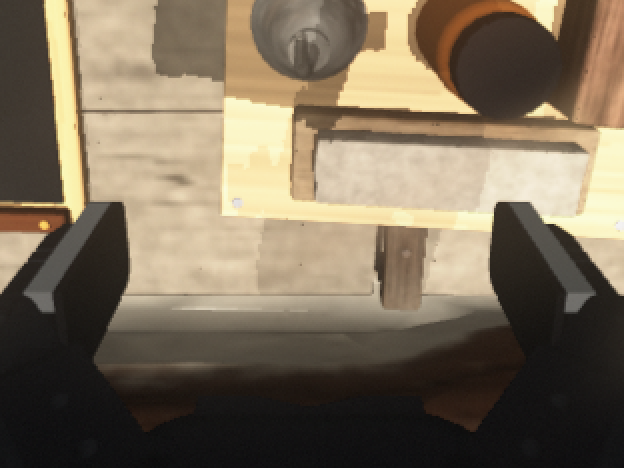

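```bash
python3 -m creep '[[[-0.001,-0.001,0.035],0,-1],[[-0.001,-0.001,0.07],0,-1],[[-0.001,-0.001,0.1],0,-1],[[-0.001,-0.001,0.12],0,-1],[[-0.001,-0.001,0.127],0,-1],[[-0.001,-0.001,0.127],0,-1],[[-0.001,-0.001,0.127],0,-1]]'
python3 - <<'E'
from h import *
im=get('wrist','w4.png'); cv2.imwrite('pics/w4b.png',im['color'][100:384,100:412,::-1].repeat(2,0).repeat(2,1))
go(.523,-.055,.132,3.14)
E
```

```text
clock: 2.92
eef_pos: [0.5243, -0.0561, 0.134]
eef_rot: [-3.141, 0.003, -3.141]
wrist_force: [-0.2, -0.8, 0.9]
gripper_width: 0.0851
grip_force: 0.0
shift [0.0015 0.0012 0.0022] turn 0.002 rows>= 0.1 t 2.9667 q6 -1.77
```

View pics/w4b.png

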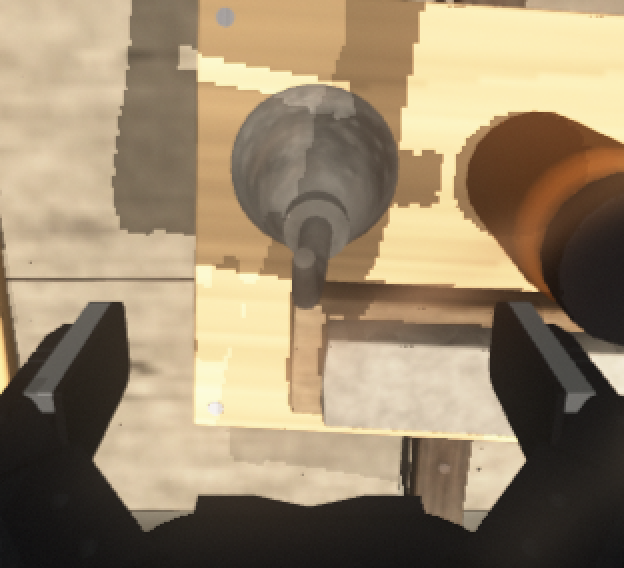

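```bash
python3 -m creep '[[[0,0,0],0,0],[[0,0,0],0,0.5],[[0,0,0],0,1],[[0,0,0],0,1],[[0,0,0],0,1],[[0,0,0],0,1],[[0,0,0],0,1],[[0,0,0],0,1],[[0,0,0],0,1],[[0,0,0],0,1]]'
python3 -m creep '[[[0,0,0],0,1],[[0,0,0],0,1],[[0,0,-0.01],0,1],[[0,0,-0.03],0,1],[[0,0,-0.03],0,1]]'
python3 - <<'E'
from h import *
im=get('side'); P=cloud(im); c=im['color'][:,:,::-1]
im2=get('scene'); cv2.imwrite('pics/a5.png',np.hstack([c[150:280,150:300].repeat(3,0).repeat(2,1)[:390],im2['color'][110:240,210:360,::-1].repeat(3,0).repeat(3,1)]))
go(.577,.362,.3,3.14)
E
```

```text
clock: 3.8
eef_pos: [0.5232, -0.0562, 0.1322]
eef_rot: [-3.142, 0.0, -3.141]
wrist_force: [-0.6, 0.0, 5.2]
gripper_width: 0.0042
grip_force: 59.0
clock: 4.22
eef_pos: [0.5245, -0.0565, 0.1649]
eef_rot: [-3.141, 0.004, -3.141]
wrist_force: [1.5, 0.6, -1.4]
gripper_width: 0.0038
grip_force: 58.8
shift [-0.0539  0.4182 -0.1378] turn 0.002 rows>= 10.6 t 4.3167 q6 -1.77
```

View pics/a5.png

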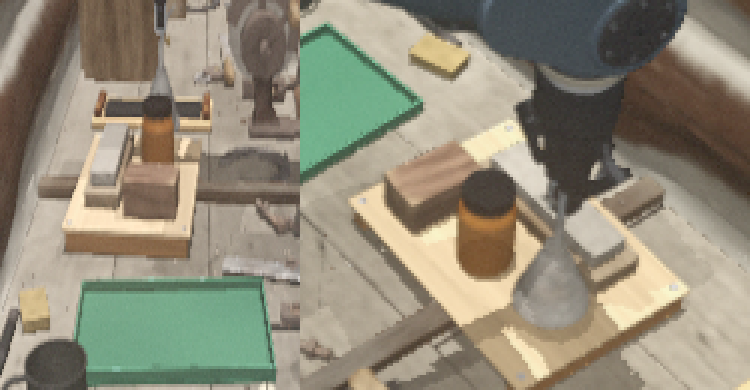

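```bash
python3 - <<'E'
from meas import *
im=dict(np.load('pics/scene.npz'));P=cloud(im).reshape(-1,3)
q=P[(P[:,2]>.06)&(P[:,2]<.13)&(np.hypot(P[:,0]-.523,P[:,1]+.056)<.043)]
f=lambda c:np.hypot(q[:,0]-c[0]-c[4]*(q[:,2]-.064),q[:,1]-c[1]-c[5]*(q[:,2]-.064))-(.0396-.37*(q[:,2]-.034-c[2]))
s=least_squares(f,[.523,-.056,.03,0,0,0],loss='soft_l1',f_scale=.001);print(np.round(s.x,4),np.std(s.fun))
cv2.imwrite('pics/a6.png',cv2.resize(im['color'][150:235,260:345,::-1],None,fx=7,fy=7,interpolation=cv2.INTER_CUBIC))
E
```

```text
[ 0.5231 -0.0567  0.0324 -3.6873 -0.0202 -0.0068] 0.002351844066710358
```

View pics/a6.png

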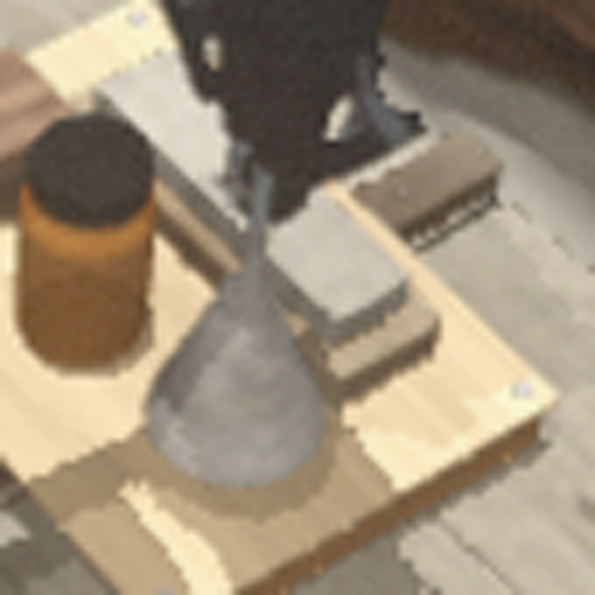

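```bash
python3 -m creep '[[[0,0,-0.02],0,1],[[0,0,-0.05],0,1],[[0,0,-0.08],0,1],[[0,0.01,-0.1],0,1],[[-0.003,0.035,-0.11],0,1],[[-0.006,0.065,-0.11],0,1],[[-0.01,0.1,-0.11],0,1],[[-0.015,0.135,-0.11],0,1],[[-0.02,0.17,-0.11],0,1],[[-0.025,0.205,-0.11],0,1],[[-0.03,0.24,-0.11],0,1],[[-0.035,0.275,-0.11],0,1],[[-0.04,0.31,-0.11],0,1],[[-0.045,0.345,-0.11],0,1],[[-0.05,0.375,-0.11],0,1],[[-0.053,0.4,-0.11],0,1],[[-0.053,0.415,-0.11],0,1],[[-0.053,0.42,-0.11],0,1],[[-0.053,0.42,-0.11],0,1],[[-0.053,0.42,-0.11],0,1]]'
python3 -c "
from h import *
go(.5765,.363,.103,3.14)"
```

```text
clock: 5.98
eef_pos: [0.5759, 0.363, 0.2712]
eef_rot: [-3.141, -0.001, -3.142]
wrist_force: [-0.4, -0.1, -1.5]
gripper_width: 0.0041
grip_force: 58.9
shift [-8.000e-04  1.000e-04  1.682e-01] turn 0.002 rows>= 4.0 t 5.9833 q6 -1.08
```

```bash
python3 -m creep '[[[0,0,0.03],0,1],[[0,0,0.06],0,1],[[0,0,0.09],0,1],[[0,0,0.12],0,1],[[0,0,0.14],0,1],[[0,0,0.155],0,1],[[0,0,0.162],0,1],[[0,0,0.167],0,1],[[0,0,0.168],0,1],[[0,0,0.168],0,1],[[0,0,0.168],0,1]]'
python3 -c "
from h import *
go(.5765,.363,.103,3.14)"
```

```text
clock: 6.9
eef_pos: [0.5766, 0.3638, 0.1052]
eef_rot: [3.141, 0.002, -3.142]
wrist_force: [1.1, 0.4, -1.4]
gripper_width: 0.0041
grip_force: 58.9
shift [ 0.0001 -0.0008  0.0022] turn 0.002 rows>= 0.1 t 6.9 q6 -1.08
```

```bash
python3 -m creep '[[[0,0,0.001],0,1],[[0,0,0.002],0,1],[[0,0,0.002],0,1],[[0,0,0.002],0,1]]'
```

```text
clock: 7.23
eef_pos: [0.5764, 0.3639, 0.1028]
eef_rot: [3.141, 0.001, -3.141]
wrist_force: [-0.5, -1.2, 3.6]
gripper_width: 0.0036
grip_force: 59.6
```

```bash
python3 -m creep '[[[0,0,0],0,0.5],[[0,0,0],0,0],[[0,0,0],0,-0.5],[[0,0,0],0,-1],[[0,0,0],0,-1],[[0,0,-0.02],0,-1],[[0,0,-0.06],0,-1],[[0,0,-0.1],0,-1],[[0,0,-0.14],0,-1],[[0,0,-0.16],0,-1],[[0.01,-0.04,-0.16],0,-1],[[0.02,-0.08,-0.16],0,-1],[[0.03,-0.12,-0.16],0,-1],[[0.04,-0.16,-0.16],0,-1],[[0.05,-0.2,-0.16],0,-1],[[0.05,-0.24,-0.16],0,-1],[[0.05,-0.28,-0.16],0,-1],[[0.05,-0.31,-0.16],0,-1],[[0.05,-0.32,-0.16],0,-1],[[0.05,-0.32,-0.16],0,-1]]'
python3 - <<'E'
from meas import *
im=get('scene','s7.png');cv2.imwrite('pics/a7.png',im['color'][100:250,140:360,::-1].repeat(3,0).repeat(3,1))
P=cloud(im).reshape(-1,3)
q=P[(P[:,2]>.012)&(P[:,2]<.075)&(np.hypot(P[:,0]-.5765,P[:,1]-.363)<.043)]
f=lambda c:np.hypot(q[:,0]-c[0],q[:,1]-c[1])-(.0396-.37*(q[:,2]-.004))
s=least_squares(f,[.5765,.363],loss='soft_l1',f_scale=.001);print(np.round(s.x,4),np.std(s.fun),len(q))
go(.5265,.044,.09,3.08)
E
```

```text
clock: 8.9
eef_pos: [0.5262, 0.0419, 0.2621]
eef_rot: [-3.141, 0.0, 3.139]
wrist_force: [0.3, 0.6, 0.8]
gripper_width: 0.0852
grip_force: 0.0
[0.5743 0.3623] 0.0028843782351716343 318
shift [-0.0003  0.0005  0.1721] turn 0.06 rows>= 4.1 t 8.95 q6 -1.58
```

View pics/a7.png

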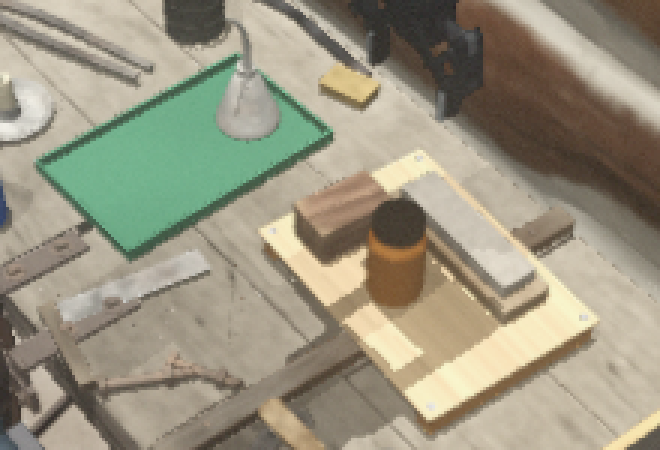

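```bash
python3 -m creep '[[[0,0.001,0.02],0.03,-0.7],[[0,0.001,0.06],0.06,-0.7],[[0,0.001,0.1],0.06,-0.7],[[0,0.001,0.1],0.06,-0.7],[[0,0.001,0.1],0.06,-0.7]]'
python3 - <<'E'
from h import *
im=get('wrist','w8.png');cv2.imwrite('pics/a8.png',im['color'][60:384,80:432,::-1].repeat(2,0).repeat(2,1)[:600])
go(.5265,.044,.076,3.08)
E
```

```text
clock: 9.37
eef_pos: [0.5254, 0.046, 0.1615]
eef_rot: [-3.142, -0.003, 3.083]
wrist_force: [0.8, -0.2, 0.9]
gripper_width: 0.0722
grip_force: 0.0
shift [ 0.0002 -0.0018  0.0873] turn 0.003 rows>= 2.1 t 9.4167 q6 -1.51
```

View pics/a8.png

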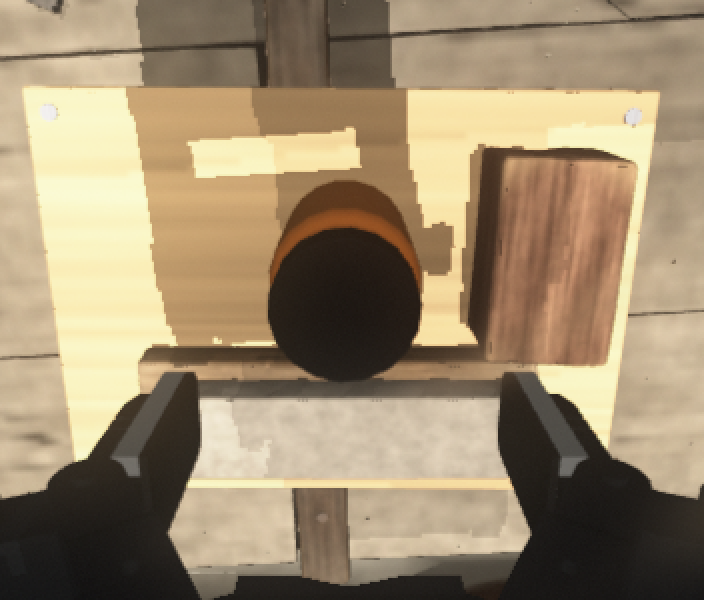

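```bash
python3 - <<'E'
from meas import *
im=dict(np.load('pics/w8.png.npz'));P=cloud(im);x,y,z=P[...,0],P[...,1],P[...,2]
u=np.arange(512)[None]+0*z; v=np.arange(384)[:,None]+0*z
R=(v<250)&(u>90)&(u<420)
rect(P,R&(abs(z-.084)<.006)&(u>300),'block');rect(P,R&(abs(z-.139)<.005)&(u<300),'jarcap');rect(P,(u>90)&(u<420)&(v<300)&(abs(z-.034)<.006),'board')
q=R&(u<300)&(z>.05)&(z<.105)&(y>.005)&(x<.56); circ(P[q][:,:2],.03,'jarbody')
E
python3 -m creep '[[[0,-0.001,0.03],0,-0.7],[[0,-0.001,0.06],0,-0.7],[[0,-0.001,0.078],0,-0.7],[[0,-0.001,0.0855],0,-0.7],[[0,-0.001,0.0855],0,-0.7],[[0,-0.001,0.0855],0,-0.7],[[0,-0.001,0.0855],0,0],[[0,-0.001,0.0855],0,0.5],[[0,-0.001,0.0855],0,0.5],[[0,-0.001,0.0855],0,0.5],[[0,-0.001,0.0855],0,0.5],[[0,-0.001,0.0855],0,0.5],[[0,-0.001,0.0855],0,0.5]]'
```

```text
block 6749 [531.8 134.1] [56.1 92.7] 85.26
jarcap 4388 [525.4  43.5] [52.3 52. ] 32.19
board 28787 [553.9  39.2] [299.8 200.8] 86.46
jarbody 672 [526.2  43.5] rms 0.00016949491628374044
clock: 10.5
eef_pos: [0.5275, 0.0439, 0.0787]
eef_rot: [3.141, 0.004, 3.082]
wrist_force: [-0.9, 0.9, 10.0]
gripper_width: 0.0514
grip_force: 61.3
```

```bash
python3 -m creep '[[[0,0,-0.005],0,0.5],[[0,0,-0.015],0,0.5],[[0,0,-0.03],0,0.5],[[0,0,-0.03],0,0.5],[[0,0,-0.03],0,0.5]]'
python3 - <<'E'
from meas import *
im=get('scene','s9.png');cv2.imwrite('pics/a9.png',im['color'][120:240,210:350,::-1].repeat(4,0).repeat(4,1))
go(.489,.3595,.2,3.1)
E
```

```text
clock: 10.92
eef_pos: [0.5265, 0.0437, 0.1074]
eef_rot: [3.142, 0.002, 3.082]
wrist_force: [-0.8, 0.3, -2.0]
gripper_width: 0.0518
grip_force: 63.0
shift [ 0.0558  0.313  -0.0933] turn -0.018 rows>= 7.9 t 10.9667 q6 -1.52
```

View pics/a9.png

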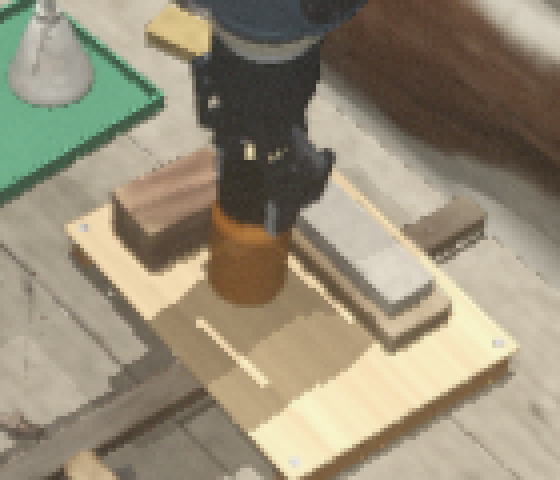

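```bash
python3 -m creep '[[[0,0,-0.025],0,0.5],[[0,0,-0.05],0,0.5],[[0.002,0.015,-0.07],0,0.5],[[0.008,0.045,-0.073],0,0.5],[[0.014,0.08,-0.073],0,0.5],[[0.021,0.115,-0.073],0,0.5],[[0.027,0.15,-0.073],0,0.5],[[0.034,0.185,-0.073],0,0.5],[[0.04,0.22,-0.073],0,0.5],[[0.046,0.255,-0.073],0,0.5],[[0.052,0.285,-0.073],-0.02,0.5],[[0.056,0.305,-0.073],-0.02,0.5],[[0.056,0.313,-0.073],-0.02,0.5],[[0.056,0.313,-0.05],-0.02,0.5],[[0.056,0.313,-0.02],-0.02,0.5],[[0.056,0.313,0.01],-0.02,0.5],[[0.056,0.313,0.035],-0.02,0.5],[[0.056,0.313,0.05],-0.02,0.5],[[0.056,0.313,0.055],-0.02,0.5],[[0.056,0.313,0.055],-0.02,0.5]]'
python3 -m creep '[[[0,0,0],0,0.5],[[0,0,0.001],0,0.5],[[0,0,0.002],0,0.5],[[0,0,0.002],0,0.5]]'
```

```text
clock: 12.63
eef_pos: [0.4885, 0.3586, 0.0504]
eef_rot: [-3.14, -0.002, 3.101]
wrist_force: [-0.4, 0.1, -1.6]
gripper_width: 0.0515
grip_force: 63.9
clock: 12.97
eef_pos: [0.489, 0.3595, 0.0497]
eef_rot: [3.141, 0.0, 3.102]
wrist_force: [-0.1, 0.1, -2.8]
gripper_width: 0.0514
grip_force: 63.8
```

```bash
python3 -m creep '[[[0,0,0.001],0,0.5],[[0,0,0.002],0,0.5],[[0,0,0.002],0,0.5],[[0,0,0.002],0,0.5]]'
```

```text
clock: 13.3
eef_pos: [0.4893, 0.3598, 0.0487]
eef_rot: [3.141, 0.001, 3.102]
wrist_force: [-2.6, -1.3, 8.6]
gripper_width: 0.0514
grip_force: 65.0
```

```bash
python3 -m creep '[[[0,0,0],0,0],[[0,0,0],0,-0.5],[[0,0,0],0,-1],[[0,0,0],0,-1],[[0,0,-0.03],0,-1],[[0,0,-0.07],0,-1],[[0,0,-0.11],0,-1],[[-0.005,-0.025,-0.13],0,-1],[[-0.015,-0.065,-0.13],0.02,-1],[[-0.025,-0.105,-0.13],0.045,-1],[[-0.035,-0.145,-0.13],0.045,-1],[[-0.045,-0.185,-0.13],0.045,-1],[[-0.0525,-0.215,-0.13],0.045,-1],[[-0.0525,-0.2235,-0.13],0.045,-1],[[-0.0525,-0.2235,-0.1],0.045,-1],[[-0.0525,-0.2235,-0.09],0.045,-1],[[-0.0525,-0.2235,-0.09],0.045,-1]]'
python3 - <<'E'
from meas import *
go(.532,.134,.045,3.057)
im=get('side','d10.png')
P=cloud(im);z=P[...,2];m=(abs(z-.109)<.005)&(abs(P[...,0]-.489)<.04)&(abs(P[...,1]-.36)<.04);print(m.sum(),P[m].mean(0))
E
```

```text
clock: 14.72
eef_pos: [0.5307, 0.1342, 0.1351]
eef_rot: [-3.141, -0.005, 3.057]
wrist_force: [0.7, 0.6, 0.5]
gripper_width: 0.0851
grip_force: 0.0
shift [-0.0017 -0.      0.0901] turn -0.0 rows>= 2.2 t 14.7167 q6 -1.32
121 [0.48878198 0.36438946 0.10622374]
```

```bash
python3 -m creep '[[[-0.001,0,0.03],0,-1],[[-0.001,0,0.06],0,-1],[[-0.001,0,0.08],0,-1],[[-0.001,0,0.09],0,-1],[[-0.001,0,0.09],0,-1],[[-0.001,0,0.09],0,-1],[[-0.001,0,0.09],0,0],[[-0.001,0,0.09],0,0.5],[[-0.001,0,0.09],0,0.5],[[-0.001,0,0.09],0,0.5],[[-0.001,0,0.09],0,0.5],[[-0.001,0,0.09],0,0.5]]'
python3 -m creep '[[[0,0,-0.01],0,0.5],[[0,0,-0.03],0,0.5],[[0,0,-0.06],0,0.5],[[0,0,-0.08],0,0.5],[[0,0,-0.08],0,0.5],[[0,0,-0.08],0,0.5]]'
python3 - <<'E'
from h import *
go(.399,.356,.125,3.057)
E
```

```text
clock: 15.77
eef_pos: [0.5364, 0.1347, 0.0513]
eef_rot: [3.14, 0.007, 3.057]
wrist_force: [-2.6, 1.6, 29.6]
gripper_width: 0.0218
grip_force: 14.7
clock: 16.27
eef_pos: [0.534, 0.1342, 0.1288]
eef_rot: [3.141, 0.003, 3.057]
wrist_force: [0.1, 0.4, -0.2]
gripper_width: 0.0211
grip_force: 0.0
shift [0.1533 0.2096 0.0035] turn -0.0 rows>= 6.2 t 16.2667 q6 -1.32
```

```bash
python3 - <<'E'
from meas import *
im=get('wrist','w11.png');P=cloud(im);x,y,z=P[...,0],P[...,1],P[...,2];s=monitor.read_state()
u=np.arange(512)[None]+0*z; v=np.arange(384)[:,None]+0*z
rect(P,(v<300)&(abs(z-.084)<.006)&(x>.45)&(x<.6),'block')
rect(P,(abs(z-.077)<.004)&(x>.585)&(x<.65),'stone')
cv2.imwrite('pics/a11.png',im['color'][60:384,80:432,::-1].repeat(2,0).repeat(2,1)[:600])
for n,w in (('w11',im),('w8',dict(np.load('pics/w8.png.npz')))):
    f=192/np.tan(np.radians(w['fovy'])/2);d=w['depth'];C=np.stack([(u-w['cx'])/f*d,(v-w['cy'])/f*d,d],-1)
    A=np.array([[0.001,-.954,-.298],[1,0,.001],[-.001,-.298,.954]]); T=C@A.T+[.0756,-.0012,-.1731]
    k=(abs(T[...,0])<.02)&(T[...,2]>-.09)&(T[...,2]<.03)&(abs(T[...,1])<.08)&(d>0)
    t=T[k];print(n,w['cx'],w['cy'],len(t))
    for a in np.arange(-.08,.03,.01):
        b=t[(t[:,2]>=a)&(t[:,2]<a+.01)]
        if len(b):print(round(a,3),len(b),'x',np.round(b[:,0].min(),3),np.round(b[:,0].max(),3),'|y|',np.round([abs(b[:,1]).min(),abs(b[:,1]).max()],3))
E
```

```text
block 8116 [532.  134.2] [56.  92.8] 85.18
stone 3705 [612.3  13.2] [128.   44.2] 87.59
w11 254.23862335523745 195.24761980646784 12128
-0.08 1945 x -0.009 0.014 |y| [0.011 0.044]
-0.07 1165 x -0.012 0.011 |y| [0.009 0.025]
-0.06 870 x -0.012 0.012 |y| [0.01  0.025]
-0.05 712 x -0.012 0.011 |y| [0.01  0.025]
-0.04 309 x -0.011 0.011 |y| [0.01  0.024]
w8 254.23862335523745 195.24761980646784 11696
-0.08 1453 x -0.011 0.012 |y| [0.035 0.055]
-0.07 1521 x -0.012 0.011 |y| [0.035 0.051]
-0.06 1237 x -0.012 0.011 |y| [0.035 0.051]
-0.05 781 x -0.012 0.011 |y| [0.035 0.051]
-0.04 30 x -0.007 0.008 |y| [0.035 0.038]
0.02 3823 x -0.02 0.02 |y| [0.    0.029]
```

View pics/a11.png

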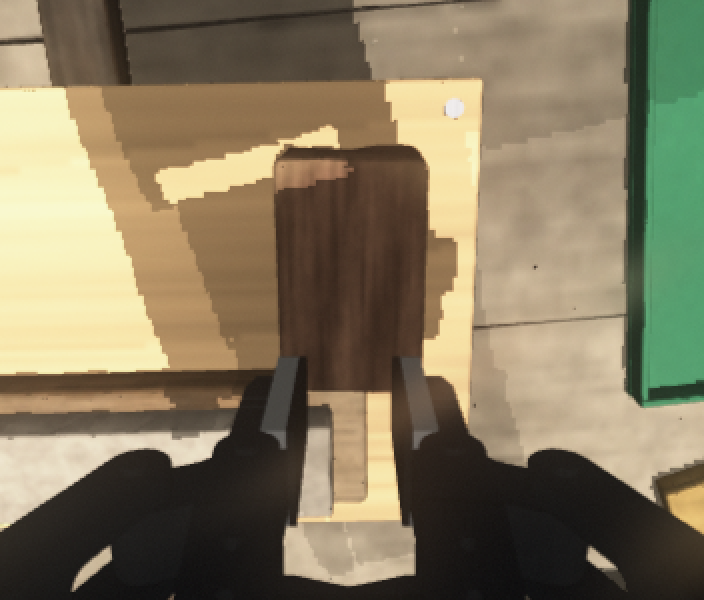

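```bash
python3 -m creep '[[[0,0,0],0,-1],[[0,0,0],0,-1],[[0,0,0],0,-1],[[0,0,0],0,-1],[[0.001,0,0.03],0,-1],[[0.001,0,0.06],0,-1],[[0.001,0,0.09],0,-1],[[0.001,0,0.11],0,-1],[[0.001,0,0.116],0,-1],[[0.001,0,0.116],0,-1],[[0.001,0,0.116],0,-1],[[0.001,0,0.116],0,0],[[0.001,0,0.116],0,0.5],[[0.001,0,0.116],0,0.5],[[0.001,0,0.116],0,0.5],[[0.001,0,0.116],0,0.5],[[0.001,0,0.116],0,0.5]]'
```

```text
clock: 17.73
eef_pos: [0.5333, 0.1343, 0.0129]
eef_rot: [3.141, 0.002, 3.057]
wrist_force: [-0.6, -0.2, 7.0]
gripper_width: 0.056
grip_force: 64.3
```

```bash
python3 -m creep '[[[0,0,-0.015],0,0.5],[[0,0,-0.045],0,0.5],[[0,0,-0.08],0,0.5],[[0.006,0.008,-0.1],0,0.5],[[0.025,0.034,-0.1],0,0.5],[[0.045,0.062,-0.1],0,0.5],[[0.065,0.09,-0.1],0,0.5],[[0.085,0.117,-0.1],0,0.5],[[0.105,0.145,-0.1],0,0.5],[[0.125,0.172,-0.1],0,0.5],[[0.142,0.196,-0.1],0,0.5],[[0.152,0.21,-0.1],0,0.5],[[0.152,0.21,-0.08],0,0.5],[[0.152,0.21,-0.05],0,0.5],[[0.152,0.21,-0.02],0,0.5],[[0.152,0.21,0.005],0,0.5],[[0.152,0.21,0.02],0,0.5],[[0.152,0.21,0.027],0,0.5],[[0.152,0.21,0.028],0,0.5],[[0.152,0.21,0.028],0,0.5]]'
python3 -m creep '[[[0,0,0.001],0,0.5],[[0,0,0.002],0,0.5],[[0,0,0.002],0,0.5]]'
```

```text
clock: 19.4
eef_pos: [0.3991, 0.3565, -0.0159]
eef_rot: [3.141, 0.001, 3.057]
wrist_force: [-0.0, 0.3, -0.4]
gripper_width: 0.056
grip_force: 64.4
clock: 19.65
eef_pos: [0.3994, 0.3568, -0.0171]
eef_rot: [3.14, 0.001, 3.057]
wrist_force: [-1.6, -1.5, 10.2]
gripper_width: 0.0559
grip_force: 65.1
```

```bash
python3 -m creep '[[[0,0,0],0,0],[[0,0,0],0,-0.5],[[0,0,0],0,-1],[[0,0,0],0,-1],[[0,0,-0.03],0,-1],[[0,0,-0.07],0,-1],[[0,0,-0.11],0,-1],[[0,0,-0.15],0,-1],[[-0.012,-0.016,-0.19],0,-1],[[-0.034,-0.043,-0.2],0.1,-1],[[-0.058,-0.074,-0.2],0.2,-1],[[-0.082,-0.105,-0.2],0.32,-1],[[-0.106,-0.135,-0.2],0.44,-1],[[-0.13,-0.166,-0.2],0.56,-1],[[-0.154,-0.196,-0.2],0.68,-1],[[-0.178,-0.227,-0.2],0.8,-1],[[-0.202,-0.258,-0.2],0.92,-1],[[-0.225,-0.287,-0.2],1.04,-1],[[-0.238,-0.304,-0.2],1.16,-1],[[-0.2386,-0.3044,-0.2],1.28,-1]]'
python3 -m creep '[[[0,0,0],0.1,-1],[[0,0,0],0.2,-1],[[0,0,0],0.27,-1],[[0,0,0],0.27,-1],[[0,0,0],0.27,-1]]'
python3 - <<'E'
from meas import *
im=get('wrist','w12.png');P=cloud(im);x,y,z=P[...,0],P[...,1],P[...,2]
rect(P,(abs(z-.077)<.004)&(x>.57)&(x<.66),'stone'); rect(P,(abs(z-.034)<.005)&(abs(x-.55)<.15)&(abs(y)<.3),'board')
b=(abs(z-.057)<.003)&(x>.56)&(x<.67)&(y>-.1)&(y<.16);rect(P,b,'bed top')
print(np.round(monitor.read_state()['eef_rot'],3));go(.613,.034,.018,1.511)
sc=get('scene','s12.png');c=np.hstack([im['color'][:,:,::-1],sc['color'][80:260,130:386,::-1].repeat(2,0).repeat(2,1)[:384]])
cv2.imwrite('pics/a12.png',cv2.resize(c,(800,300)))
E
```

```text
clock: 21.32
eef_pos: [0.6124, 0.029, 0.1811]
eef_rot: [3.141, 0.001, 1.767]
wrist_force: [-0.3, 0.2, -0.2]
gripper_width: 0.0851
grip_force: 0.0
clock: 21.73
eef_pos: [0.6106, 0.0327, 0.1814]
eef_rot: [-3.141, 0.0, 1.509]
wrist_force: [0.4, 0.4, 0.3]
gripper_width: 0.0851
grip_force: 0.0
stone 8360 [614.5  33.7] [169.4  44.5] 86.94
board 45168 [564.   38.5] [299.2 220.3] 86.24
bed top 742 [619.1 125.5] [13.4 57.9] 84.01
[3.142 0.    1.509]
shift [0.0014 0.0022 0.1635] turn -0.002 rows>= 3.9 t 21.7833 q6 0.04Traceback (most recent call last):
  File "<stdin>", line 6, in <module>
    return _nx.concatenate(arrs, 1, dtype=dtype, casting=casting)
           ~~~~~~~~~~~~~~~^^^^^^^^^^^^^^^^^^^^^^^^^^^^^^^^^^^^^^^
ValueError: all the input array dimensions except for the concatenation axis must match exactly, but along dimension 0, the array at index 0 has size 384 and the array at index 1 has size 360
```

```bash
python3 -m creep '[[[0.001,0.003,0.035],-0.008,-1],[[0.001,0.003,0.075],-0.008,-1],[[0.001,0.003,0.11],-0.008,-1],[[0.001,0.003,0.14],-0.008,-1],[[0.001,0.003,0.16],-0.008,-1],[[0.001,0.003,0.172],-0.008,-1],[[0.001,0.003,0.176],-0.008,-1],[[0.001,0.003,0.176],-0.008,-1],[[0.001,0.003,0.176],-0.008,-1]]'
python3 - <<'E'
from meas import *
go(.6145,.0337,.004,1.517)
P=cloud(dict(np.load('pics/s12.png.npz')));x,y,z=P[...,0],P[...,1],P[...,2];T=(abs(y-.36)<.1)&(abs(x-.485)<.16)
rect(P,T&(abs(z-.054)<.004)&(x<.455),'block tray');rect(P,T&(abs(z-.109)<.005)&(x<.54)&(x>.45),'jar tray')
E
```

```text
clock: 22.58
eef_pos: [0.6146, 0.0336, 0.0067]
eef_rot: [3.14, -0.0, 1.515]
wrist_force: [0.8, 0.5, -0.1]
gripper_width: 0.0854
grip_force: 0.0
shift [ 0.0001 -0.0001  0.0027] turn -0.002 rows>= 0.1 t 22.5833 q6 0.03
block tray 74 [420.6 343.1] [48.1 29.7] 54.9
jar tray 115 [487.9 356.5] [54.9 42. ] 73.17
```

```bash
python3 -m creep '[[[0,0,0.001],0,-0.5],[[0,0,0.001],0,0],[[0,0,0.001],0,0.5],[[0,0,0.001],0,0.5],[[0,0,0.001],0,0.5],[[0,0,0.001],0,0.5],[[0,0,0.001],0,0.5],[[0,0,-0.009],0,0.5],[[0,0,-0.03],0,0.5],[[0,0,-0.06],0,0.5],[[0,0,-0.09],0,0.5],[[0,0,-0.1],0,0.5],[[0,0,-0.1],0,0.5]]'
python3 - <<'E'
from meas import *
im=get('wrist','w13.png');P=cloud(im);x,y,z=P[...,0],P[...,1],P[...,2];print(monitor.read_state()['eef_pos'])
go(.552,-.278,.15,0)
for a in (.165,.17,.175,.18,.185): print(a,((abs(z-a)<.002)&(abs(x-.614)<.05)&(y<.01)).sum())
# stand in view?
sc=get('scene','s13.png');Q=cloud(sc);m=(abs(Q[...,2]-.028)<.004)&(Q[...,1]<-.2)&(Q[...,1]>-.36)
for lo,hi in((.4,.47),(.64,.71)): rect(Q,m&(Q[...,0]>lo)&(Q[...,0]<hi),'cleat')
w=dict(np.load('pics/w2.png.npz'));Q=cloud(w);m=(abs(Q[...,2]-.028)<.004)&(Q[...,1]<-.2)&(Q[...,1]>-.36)
for lo,hi in((.4,.47),(.64,.71)): rect(Q,m&(Q[...,0]>lo)&(Q[...,0]<hi),'cleat w2')
E
```

```text
clock: 23.67
eef_pos: [0.6152, 0.0336, 0.1084]
eef_rot: [3.137, -0.0, 1.515]
wrist_force: [-0.1, -0.6, -4.4]
gripper_width: 0.0609
grip_force: 67.9
[0.61395855 0.03356454 0.10598797]
shift [-0.3145 -0.0444 -0.0441] turn 1.515 rows>= 12.1 t 23.7167 q6 0.03
0.165 0
0.17 0
0.175 132
0.18 3
0.185 0
cleat 62 [ 433.3 -279.7] [17.4 42.3] 0.6
cleat 51 [ 669.5 -304. ] [38.8 16.3] 89.5
cleat w2 595 [ 435.5 -271. ] [88.9 15.8] 88.44
cleat w2 410 [ 672.9 -277.3] [89.1 16.6] 88.26
```

```bash
python3 -m creep '[[[0,0,-0.02],0,0.5],[[-0.008,-0.003,-0.045],0,0.5],[[-0.03,-0.01,-0.065],0,0.5],[[-0.06,-0.02,-0.065],0,0.5],[[-0.09,-0.03,-0.065],0,0.5],[[-0.12,-0.04,-0.065],0,0.5],[[-0.145,-0.048,-0.065],0,0.5],[[-0.157,-0.052,-0.065],0,0.5],[[-0.157,-0.052,-0.065],0,0.5],[[-0.157,-0.052,-0.065],0,0.5]]'
python3 - <<'E'
from meas import *
im=get('wrist','w14.png');Q=cloud(im);x,y,z=Q[...,0],Q[...,1],Q[...,2];m=(abs(z-.028)<.0035)&(y<-.2)&(y>-.36)
for lo,hi in((.41,.465),(.64,.7)): rect(Q,m&(x>lo)&(x<hi),'cleat')
rect(Q,(abs(z-.016)<.004)&(y<-.17)&(y>-.36)&(x>.4)&(x<.7),'top')
k=(z>.2)&(z<.3)&(abs(x-.553)<.05);rect(Q,(abs(z-(np.median(z[k])))<.006)&(abs(x-.553)<.05),'held stone');print(np.median(z[k]))
cv2.imwrite('pics/a14.png',im['color'][:,:,::-1]);print(monitor.read_state()['eef_pos'],monitor.read_state()['eef_rot'])
E
```

```text
clock: 24.6
eef_pos: [0.5525, -0.1202, 0.1691]
eef_rot: [-3.139, -0.001, 1.514]
wrist_force: [0.5, 1.7, -4.6]
gripper_width: 0.0613
grip_force: 68.1Traceback (most recent call last):
  File "<stdin>", line 3, in <module>
  File "meas.py", line 5, in rect
    k,l,st,ce=cv2.connectedComponentsWithStats(m); i=1+np.argmax(st[1:,4])
                                                       ~~~~~~~~~^^^^^^^^^^
    return _wrapfunc(a, 'argmax', axis=axis, out=out, **kwds)
    return bound(*args, **kwds)
ValueError: attempt to get argmax of an empty sequence
```

```bash
python3 -m creep '[[[-0.015,0,0],0,0.5],[[-0.045,0,0],0,0.5],[[-0.08,0,0],0,0.5],[[-0.115,0,0],0,0.5],[[-0.14,0,0],0,0.5],[[-0.155,0,0],0,0.5],[[-0.155,0,0],0,0.5],[[-0.155,0,0],0,0.5]]'
python3 - <<'E'
from meas import *
im=get('wrist','w15.png');Q=cloud(im);x,y,z=Q[...,0],Q[...,1],Q[...,2]
cv2.imwrite('pics/a15.png',im['color'][:,:,::-1]);print(monitor.read_state()['eef_pos'],monitor.read_state()['eef_rot'])
m=(abs(z-.028)<.0035)&(y<-.2)&(y>-.36)
for lo,hi in((.41,.465),(.64,.7)):
    try: rect(Q,m&(x>lo)&(x<hi),'cleat')
    except Exception: print('none')
k=(z>.2)&(z<.26)&(abs(x-.553)<.04);print(np.median(z[k]));rect(Q,(abs(z-np.median(z[k]))<.005)&(abs(x-.553)<.05),'held stone')
E
```

```text
clock: 25.32
eef_pos: [0.5446, -0.2742, 0.1698]
eef_rot: [-3.141, -0.001, 1.515]
wrist_force: [0.5, 0.7, -5.2]
gripper_width: 0.0608
grip_force: 68.1
[ 0.54465969 -0.27363302  0.16994283] [-3.14077806e+00 -9.36675681e-04  1.51560941e+00]
cleat 1081 [ 435.6 -272.1] [87.4 15.4] 88.72
cleat 1172 [ 672.8 -277.9] [88.8 15.7] 88.55
0.23831919932558907
held stone 34845 [ 546.4 -245. ] [112.   45.1] 86.95
```

View pics/a15.png

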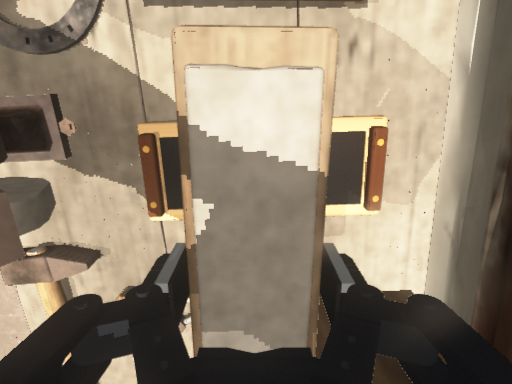

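```bash
python3 -m creep '[[[0,0.002,0],0.08,0.5],[[-0.001,0.004,0],0.19,0.5],[[-0.001,0.006,0],0.3,0.5],[[-0.001,0.0096,0],0.42,0.5],[[-0.001,0.0096,0],0.54,0.5],[[-0.001,0.0096,0],0.66,0.5],[[-0.001,0.0096,0],0.78,0.5],[[-0.001,0.0096,0],0.9,0.5],[[-0.001,0.0096,0],1.02,0.5],[[-0.001,0.0096,0],1.14,0.5],[[-0.001,0.0096,0],1.26,0.5],[[-0.001,0.0096,0],1.38,0.5],[[-0.001,0.0096,0],1.48,0.5],[[-0.001,0.0096,0],1.541,0.5],[[-0.001,0.0096,0.02],1.541,0.5],[[-0.001,0.0096,0.05],1.541,0.5],[[-0.001,0.0096,0.07],1.541,0.5],[[-0.001,0.0096,0.07],1.541,0.5],[[-0.001,0.0096,0.07],1.541,0.5]]'
python3 - <<'E'
from meas import *
go(.5542,-.275,-.011,-.026)
im=get('wrist','w16.png');Q=cloud(im);x,y,z=Q[...,0],Q[...,1],Q[...,2];s=monitor.read_state()['eef_pos'][2]
rect(Q,(abs(z-(s+.071))<.006)&(abs(y+.275)<.05),'held stone')
E
```

```text
clock: 26.95
eef_pos: [0.554, -0.2751, 0.1002]
eef_rot: [-3.141, 0.001, -0.025]
wrist_force: [0.3, -0.4, -3.9]
gripper_width: 0.0609
grip_force: 68.0
shift [0.0004 0.     0.1112] turn 0.001 rows>= 2.7 t 26.95 q6 1.06
held stone 34734 [ 584.3 -277.1] [ 45.  112.2] 88.86
```

```bash
python3 -m creep '[[[-0.001,-0.001,0.02],0,0.5],[[-0.001,-0.001,0.05],0,0.5],[[-0.001,-0.001,0.075],0,0.5],[[-0.001,-0.001,0.09],0,0.5],[[-0.001,-0.001,0.1],0,0.5],[[-0.001,-0.001,0.106],0,0.5],[[-0.001,-0.001,0.109],0,0.5],[[-0.001,-0.001,0.109],0,0.5],[[-0.001,-0.001,0.109],0,0.5]]'
python3 -m creep '[[[0,0,0.001],0,0.5],[[0,0,0.002],0,0.5],[[0,0,0.002],0,0.5]]'
```

```text
clock: 27.75
eef_pos: [0.5537, -0.2759, -0.0073]
eef_rot: [3.141, -0.002, -0.026]
wrist_force: [0.3, -0.1, -4.4]
gripper_width: 0.0605
grip_force: 68.0
clock: 28.0
eef_pos: [0.5531, -0.2756, -0.0102]
eef_rot: [3.141, -0.0, -0.026]
wrist_force: [-0.5, -0.4, -4.2]
gripper_width: 0.0608
grip_force: 68.0
```

```bash
python3 -m creep '[[[-0.001,0,0.001],0,0.5],[[-0.001,0,0.0015],0,0.5],[[-0.001,0,0.0015],0,0.5]]';python3 -m creep '[[[0,0,0.001],0,0.5],[[0,0,0.0015],0,0.5],[[0,0,0.0015],0,0.5]]'
```

```text
clock: 28.25
eef_pos: [0.5518, -0.2755, -0.0119]
eef_rot: [-3.142, 0.0, -0.026]
wrist_force: [-1.6, -0.9, -2.7]
gripper_width: 0.061
grip_force: 68.3
clock: 28.5
eef_pos: [0.5519, -0.2756, -0.0119]
eef_rot: [3.142, 0.0, -0.026]
wrist_force: [-8.0, 3.8, 14.6]
gripper_width: 0.0608
grip_force: 70.4
```

```bash
python3 -m creep '[[[0,0,0],0,0],[[0,0,0],0,-0.5],[[0,0,0],0,-1],[[0,0,0],0,-1],[[0,0,-0.01],0,-1],[[0,0,-0.04],0,-1],[[0,0,-0.08],0,-1],[[0,0,-0.12],0,-1],[[0,0,-0.16],0,-1],[[0,0,-0.2],0,-1],[[0,0,-0.22],0,-1],[[0,0,-0.22],0,-1],[[0,0,-0.22],0,-1]]'
python3 - <<'E'
from meas import *
im=get('wrist','w17.png');Q=cloud(im);x,y,z=Q[...,0],Q[...,1],Q[...,2];A=(abs(y+.275)<.08)&(abs(x-.554)<.16)
rect(Q,A&(abs(z-.059)<.004),'stone')
for lo,hi in((.41,.465),(.64,.7)): rect(Q,A&(abs(z-.028)<.0035)&(x>lo)&(x<hi),'cleat')
go(.399,.356,.15,.026)
E
```

```text
clock: 29.58
eef_pos: [0.5523, -0.2757, 0.208]
eef_rot: [3.14, -0.002, -0.026]
wrist_force: [0.1, -0.2, -0.6]
gripper_width: 0.0853
grip_force: 0.0
stone 6294 [ 553.2 -276.9] [ 44.6 169.1] 88.67
cleat 648 [ 435.3 -272.4] [87.2 13.8] 88.58
cleat 1219 [ 672.4 -278.6] [88.5 14. ] 88.54
shift [-0.1691 -0.6271  0.0564] turn -0.052 rows>= 15.6 t 29.6333 q6 1.06
```

```bash
python3 -m creep '[[[-0.005,-0.02,0],-0.08,-1],[[-0.014,-0.055,0],-0.2,-1],[[-0.024,-0.09,0],-0.32,-1],[[-0.034,-0.125,0],-0.44,-1],[[-0.043,-0.16,0],-0.56,-1],[[-0.052,-0.195,0],-0.68,-1],[[-0.062,-0.23,0],-0.8,-1],[[-0.071,-0.265,0],-0.92,-1],[[-0.081,-0.3,0],-1.04,-1],[[-0.09,-0.335,0],-1.16,-1],[[-0.1,-0.37,0],-1.28,-1],[[-0.109,-0.405,0],-1.4,-1],[[-0.119,-0.44,0],-1.52,-1],[[-0.128,-0.475,0],-1.64,-1],[[-0.138,-0.51,0],-1.76,-1],[[-0.147,-0.545,0],-1.88,-1],[[-0.157,-0.58,0],-2,-1],[[-0.165,-0.61,0],-2.12,-1],[[-0.1695,-0.627,0],-2.24,-1],[[-0.1695,-0.6275,0],-2.36,-1]]'
python3 -m creep '[[[0,0,0],-0.12,-1],[[0,0,0],-0.24,-1],[[0,0,0],-0.36,-1],[[0,0,0],-0.48,-1],[[0,0,0],-0.6,-1],[[0,0,0],-0.7,-1],[[0,0,0],-0.723,-1],[[0,0,0],-0.723,-1],[[0,0,0],-0.723,-1]]'
python3 - <<'E'
from meas import *
im=get('wrist','w18.png');Q=cloud(im);x,y,z=Q[...,0],Q[...,1],Q[...,2];T=(abs(y-.36)<.1)&(abs(x-.485)<.16)
rect(Q,T&(abs(z-.054)<.006)&(x<.46),'block'); rect(Q,T&(abs(z-.109)<.005)&(abs(x-.489)<.045),'jarcap')
q=Q[(z>.012)&(z<.075)&(np.hypot(x-.5755,y-.363)<.043)]
f=lambda c:np.hypot(q[:,0]-c[0],q[:,1]-c[1])-(.0396-.37*(q[:,2]-.004))
if len(q)>50: s=least_squares(f,[.5765,.363],loss='soft_l1',f_scale=.001);print('can',np.round(s.x,4),np.std(s.fun),len(q))
t=Q[(z>.15)&(z<.18)&(np.hypot(x-.5755,y-.363)<.05)];print('tip',len(t),t[np.argsort(t[:,0])[:5]].round(4) if len(t) else '')
go(.3993,.3568,-.017,3.057)
E
```

```text
clock: 31.3
eef_pos: [0.3972, 0.3586, 0.2047]
eef_rot: [-3.139, -0.001, 2.343]
wrist_force: [0.4, -1.0, -0.6]
gripper_width: 0.0852
grip_force: 0.0
clock: 32.05
eef_pos: [0.3987, 0.356, 0.2057]
eef_rot: [-3.141, -0.001, 3.054]
wrist_force: [-0.1, -0.1, -0.0]
gripper_width: 0.0852
grip_force: 0.0
block 4282 [398.2 355.8] [55.8 92.1] 85.13
jarcap 1995 [487.8 359.8] [51.7 52.7] 84.28
can [0.5759 0.3636] 0.0007724050127758953 1305
tip 0 
shift [-0.0007  0.001   0.2229] turn -0.003 rows>= 5.3 t 32.1 q6 -0.84
```

```bash
python3 -m creep '[[[-0.0007,0.0005,0.035],-0.003,-1],[[-0.0007,0.0005,0.075],-0.003,-1],[[-0.0007,0.0005,0.115],-0.003,-1],[[-0.0007,0.0005,0.155],-0.003,-1],[[-0.0007,0.0005,0.19],-0.003,-1],[[-0.0007,0.0005,0.212],-0.003,-1],[[-0.0007,0.0005,0.221],-0.003,-1],[[-0.0007,0.0005,0.221],-0.003,-1],[[-0.0007,0.0005,0.221],-0.003,0],[[-0.0007,0.0005,0.221],-0.003,0.5],[[-0.0007,0.0005,0.221],-0.003,0.5],[[-0.0007,0.0005,0.221],-0.003,0.5],[[-0.0007,0.0005,0.221],-0.003,0.5],[[-0.0007,0.0005,0.221],-0.003,0.5]]'
python3 -c "
from h import *
go(.5328,.1343,.0145,3.057)"
```

```text
clock: 33.27
eef_pos: [0.4007, 0.3575, -0.0126]
eef_rot: [3.139, 0.002, 3.06]
wrist_force: [-0.6, 0.6, 8.1]
gripper_width: 0.0558
grip_force: 64.5
shift [-0.15   -0.2115 -0.0272] turn 0.003 rows>= 6.3 t 33.2667 q6 -0.85
```

```bash
python3 -m creep '[[[0,0,-0.02],0,0.5],[[0,0,-0.055],0,0.5],[[0,0,-0.09],0,0.5],[[-0.006,-0.008,-0.12],0,0.5],[[-0.025,-0.034,-0.125],0,0.5],[[-0.045,-0.062,-0.125],0,0.5],[[-0.065,-0.09,-0.125],0,0.5],[[-0.085,-0.118,-0.125],0,0.5],[[-0.105,-0.146,-0.125],0,0.5],[[-0.125,-0.174,-0.125],0,0.5],[[-0.14,-0.197,-0.125],0,0.5],[[-0.15,-0.2115,-0.12],0,0.5],[[-0.15,-0.2115,-0.1],0,0.5],[[-0.15,-0.2115,-0.075],0,0.5],[[-0.15,-0.2115,-0.055],0,0.5],[[-0.15,-0.2115,-0.05],0,0.5],[[-0.15,-0.2115,-0.05],0,0.5],[[-0.15,-0.2115,-0.05],0,0.5]]'
python3 - <<'E'
from meas import *
im=get('wrist','w19.png');Q=cloud(im);x,y,z=Q[...,0],Q[...,1],Q[...,2]
A=(abs(x-.532)<.07)&(abs(y-.134)<.05)
h=np.median(z[A&(z>.08)&(z<.13)]);print(h);rect(Q,A&(abs(z-h)<.006),'block held');rect(Q,(abs(z-.034)<.005)&(abs(x-.55)<.15)&(abs(y)<.3),'board')
print(monitor.read_state()['eef_pos'],monitor.read_state()['eef_rot'])
E
```

```text
clock: 34.77
eef_pos: [0.5325, 0.1338, 0.0367]
eef_rot: [3.141, 0.001, 3.06]
wrist_force: [0.2, 0.2, -2.1]
gripper_width: 0.0554
grip_force: 64.2
0.10123482379024212
block held 25301 [524.1 133.4] [82.8 81.8] 84.59
board 47367 [543.3  68.6] [242.7 175.9] 86.32
[0.53276919 0.13385807 0.03705933] [3.14105307e+00 2.14833895e-03 3.05990236e+00]
```

```bash
python3 - <<'E'
from meas import *
Q=cloud(dict(np.load('pics/w19.png.npz')));x,y,z=Q[...,0],Q[...,1],Q[...,2];v=np.arange(384)[:,None]+0*z
for vm in (150,200,240):
    A=(abs(x-.532)<.07)&(abs(y-.134)<.05)&(v<vm)&(z>.09)
    print(vm,np.percentile(z[A],[5,25,50,75,95]).round(4)); rect(Q,A&(abs(z-np.median(z[A]))<.006),'b')
E
```

```text
Traceback (most recent call last):
IndexError: index -1 is out of bounds for axis 0 with size 0
```

```bash
python3 - <<'E'
from meas import *
Q=cloud(dict(np.load('pics/w19.png.npz')));x,y,z=Q[...,0],Q[...,1],Q[...,2];v=np.arange(384)[:,None]+0*z
for vm in (210,230,250):
    A=(abs(x-.532)<.07)&(abs(y-.134)<.05)&(v<vm)&(z>.09)
    if A.sum()>100: print(vm,A.sum(),np.percentile(z[A],[5,25,50,75,95]).round(4)); rect(Q,A&(abs(z-np.median(z[A]))<.006),'b')
E
```

```text
210 5563 [0.094  0.1    0.1007 0.1013 0.1019]
b 5200 [489.8 135.9] [55.5 13.4] 85.25
230 8438 [0.0958 0.1003 0.1009 0.1014 0.102 ]
b 8065 [493.8 135.6] [55.6 21.4] 85.28
250 11264 [0.0975 0.1004 0.1009 0.1014 0.102 ]
b 10888 [498.2 135.3] [55.8 30.3] 85.62
```

```bash
python3 -m creep '[[[-0.002,0.0015,0],0,0.5],[[-0.0025,0.0017,0.006],0,0.5],[[-0.0025,0.0017,0.012],0,0.5],[[-0.0025,0.0017,0.015],0,0.5],[[-0.0025,0.0017,0.016],0,0.5],[[-0.0025,0.0017,0.016],0,0.5],[[-0.0025,0.0017,0.016],0,0.5]]'; python3 -m creep '[[[0,0,0.001],0,0.5],[[0,0,0.0015],0,0.5],[[0,0,0.0015],0,0.5]]'
```

```text
clock: 35.4
eef_pos: [0.5345, 0.1351, 0.0194]
eef_rot: [-3.142, -0.0, 3.06]
wrist_force: [-1.0, 0.4, -1.5]
gripper_width: 0.0554
grip_force: 64.2
clock: 35.65
eef_pos: [0.5345, 0.1351, 0.018]
eef_rot: [3.142, 0.0, 3.06]
wrist_force: [-0.3, 0.1, -1.4]
gripper_width: 0.0556
grip_force: 64.2
```

```bash
python3 -m creep '[[[0,0,0.001],0,0.5],[[0,0,0.0015],0,0.5],[[0,0,0.0015],0,0.5]]'; python3 -m creep '[[[0,0,0.001],0,0.5],[[0,0,0.001],0,0.5]]'
```

```text
clock: 35.9
eef_pos: [0.5346, 0.1351, 0.0174]
eef_rot: [3.142, 0.0, 3.06]
wrist_force: [-4.9, -2.4, 12.1]
gripper_width: 0.0555
grip_force: 65.6
clock: 36.07
eef_pos: [0.5346, 0.1351, 0.0174]
eef_rot: [3.141, 0.0, 3.06]
wrist_force: [-11.4, -2.1, 25.5]
gripper_width: 0.0556
grip_force: 67.2
```

```bash
python3 -m creep '[[[0,0,-0.0015],0,0.5],[[0,0,-0.0015],0,0.2],[[0,0,-0.0015],0,-0.5],[[0,0,-0.0015],0,-1],[[0,0,-0.0015],0,-1],[[0,0,-0.03],0,-1],[[0,0,-0.07],0,-1],[[0,0,-0.1],0,-1],[[0,0,-0.11],0,-1],[[0,0,-0.11],0,-1],[[0,0,-0.11],0,-1]]'
python3 - <<'E'
from meas import *
im=get('wrist','w20.png');Q=cloud(im);x,y,z=Q[...,0],Q[...,1],Q[...,2];v=np.arange(384)[:,None]+0*z
rect(Q,(v<300)&(abs(z-.084)<.006)&(x>.45)&(x<.6),'block');print(monitor.read_state()['eef_pos'])
E
```

```text
clock: 36.98
eef_pos: [0.5343, 0.135, 0.1249]
eef_rot: [-3.142, -0.0, 3.06]
wrist_force: [-0.2, 0.2, -0.4]
gripper_width: 0.0855
grip_force: 0.0
block 8899 [532.3 134.3] [56.1 92.7] 85.5
[0.53375805 0.13496014 0.12402792]
```

```bash
python3 -m creep '[[[0,0,-0.03],0,-1],[[0.005,0.02,-0.056],0,-1],[[0.016,0.055,-0.056],-0.02,-1],[[0.027,0.095,-0.056],-0.04,-1],[[0.038,0.135,-0.056],-0.04,-1],[[0.05,0.175,-0.056],-0.04,-1],[[0.06,0.21,-0.056],-0.04,-1],[[0.0635,0.2206,-0.056],-0.04,-1],[[0.0635,0.2206,-0.03],-0.04,-1],[[0.0635,0.2206,0],-0.04,-1],[[0.0635,0.2206,0.02],-0.04,-1],[[0.0635,0.2206,0.02],-0.04,-1],[[0.0635,0.2206,0.02],-0.04,-1]]'
python3 - <<'E'
from meas import *
go(.489,.3603,.05,3.1)
im=get('wrist','w21.png');Q=cloud(im);x,y,z=Q[...,0],Q[...,1],Q[...,2]
rect(Q,(abs(z-.109)<.004)&(abs(x-.489)<.04)&(abs(y-.36)<.04),'jarcap')
E
```

```text
clock: 38.12
eef_pos: [0.4885, 0.3594, 0.1038]
eef_rot: [-3.139, -0.003, 3.1]
wrist_force: [0.3, -0.0, 0.7]
gripper_width: 0.0854
grip_force: 0.0
shift [-0.0006  0.0011  0.0537] turn -0.0 rows>= 1.3 t 38.1167 q6 -0.97
jarcap 5672 [487.5 359.2] [52.1 52.3] 51.72
```

```bash
python3 -m creep '[[[0,0,0.025],0,-1],[[0,0,0.045],0,-1],[[0,0,0.052],0,-1],[[0,0,0.052],0,-1],[[0,0,0.052],0,-0.5],[[0,0,0.052],0,0],[[0,0,0.052],0,0.5],[[0,0,0.052],0,0.5],[[0,0,0.052],0,0.5],[[0,0,0.052],0,0.5],[[0,0,0.052],0,0.5]]'
python3 -c "
from h import *
print(monitor.read_state()['eef_pos']);go(.527,.0445,.079,3.082)"
```

```text
clock: 39.08
eef_pos: [0.4902, 0.3607, 0.0555]
eef_rot: [3.14, 0.002, 3.1]
wrist_force: [-1.0, -0.6, 8.6]
gripper_width: 0.0516
grip_force: 62.1
[0.49021151 0.3606812  0.05545756]
shift [-0.05   -0.3143 -0.0239] turn 0.018 rows>= 7.7 t 39.0833 q6 -0.97
```

```bash
python3 -m creep '[[[0,0,-0.01],0,0.5],[[0,0,-0.04],0,0.5],[[0,0,-0.075],0,0.5],[[0,0,-0.11],0,0.5],[[-0.002,-0.01,-0.13],0,0.5],[[-0.006,-0.035,-0.13],0.01,0.5],[[-0.011,-0.07,-0.13],0.018,0.5],[[-0.017,-0.105,-0.13],0.018,0.5],[[-0.022,-0.14,-0.13],0.018,0.5],[[-0.028,-0.175,-0.13],0.018,0.5],[[-0.033,-0.21,-0.13],0.018,0.5],[[-0.039,-0.245,-0.13],0.018,0.5],[[-0.044,-0.28,-0.13],0.018,0.5],[[-0.048,-0.304,-0.13],0.018,0.5],[[-0.05,-0.3143,-0.13],0.018,0.5],[[-0.05,-0.3143,-0.11],0.018,0.5],[[-0.05,-0.3143,-0.08],0.018,0.5],[[-0.05,-0.3143,-0.055],0.018,0.5],[[-0.05,-0.3143,-0.05],0.018,0.5],[[-0.05,-0.3143,-0.05],0.018,0.5]]'
python3 - <<'E'
from meas import *
im=get('wrist','w22.png');Q=cloud(im);x,y,z=Q[...,0],Q[...,1],Q[...,2];v=np.arange(384)[:,None]+0*z
print(monitor.read_state()['eef_pos'])
q=(z>.07)&(z<.12)&(abs(y-.044)<.035)&(x<.54)&(x>.48); circ(Q[q][:,:2],.03,'jarbody'); print(z[(np.hypot(x-.526,y-.044)<.032)&(z<.2)&(x<.52)].max())
E
```

```text
clock: 40.75
eef_pos: [0.5253, 0.0444, 0.1029]
eef_rot: [-3.142, -0.003, 3.082]
wrist_force: [0.5, 0.7, -2.0]
gripper_width: 0.0511
grip_force: 63.6
[0.52629854 0.0443865  0.10423628]
jarbody 1520 [523.4  43.4] rms 0.00017500611095477603
0.19999905412901317
```

```bash
python3 -m creep '[[[-0.0015,0,0.004],0,0.5],[[-0.0025,0,0.01],0,0.5],[[-0.0025,0,0.014],0,0.5],[[-0.0025,0,0.016],0,0.5],[[-0.0025,0,0.016],0,0.5],[[-0.0025,0,0.016],0,0.5]]'
python3 - <<'E'
from meas import *
im=get('wrist','w23.png');Q=cloud(im);x,y,z=Q[...,0],Q[...,1],Q[...,2]
print(monitor.read_state()['eef_pos'])
q=(z>.055)&(z<.105)&(abs(y-.044)<.035)&(x<.54)&(x>.48); circ(Q[q][:,:2],.03,'jarbody')
E
```

```text
clock: 41.3
eef_pos: [0.5286, 0.0439, 0.0876]
eef_rot: [3.142, -0.0, 3.082]
wrist_force: [-0.2, -0.2, -2.7]
gripper_width: 0.0509
grip_force: 63.6
[0.52867407 0.04388096 0.08765908]
jarbody 1535 [526.7  42.8] rms 0.00017711049180564806
```

Good: x matches; y 0.8 mm low. Nudge and set down.

```bash
python3 -m creep '[[[0,0.001,0.001],0,0.5],[[0,0.001,0.002],0,0.5],[[0,0.001,0.002],0,0.5]]'; python3 -m creep '[[[0,0,0.001],0,0.5],[[0,0,0.0015],0,0.5],[[0,0,0.0015],0,0.5]]'
```

```text
clock: 41.6
eef_pos: [0.5287, 0.0449, 0.0856]
eef_rot: [3.142, 0.0, 3.082]
wrist_force: [1.0, 0.8, -3.0]
gripper_width: 0.0512
grip_force: 63.8
clock: 41.85
eef_pos: [0.5296, 0.0449, 0.0855]
eef_rot: [3.142, 0.002, 3.082]
wrist_force: [-4.2, 0.0, 13.4]
gripper_width: 0.0508
grip_force: 65.5
```

```bash
python3 -m creep '[[[0,0,-0.001],0,0.3],[[0,0,-0.001],0,0],[[0,0,-0.001],0,-0.5],[[0,0,-0.001],0,-1],[[0,0,-0.001],0,-1],[[0,0,-0.03],0,-1],[[0,0,-0.07],0,-1],[[0,0,-0.09],0,-1],[[0,0,-0.09],0,-1],[[0,0,-0.09],0,-1]]'
python3 - <<'E'
from meas import *
im=get('wrist','w24.png');Q=cloud(im);x,y,z=Q[...,0],Q[...,1],Q[...,2]
q=(z>.05)&(z<.105)&(abs(y-.044)<.035)&(x<.54)&(x>.48); circ(Q[q][:,:2],.03,'jarbody')
rect(Q,(abs(z-.139)<.004)&(abs(x-.526)<.04)&(abs(y-.044)<.04),'jarcap'); rect(Q,(abs(z-.084)<.006)&(x>.45)&(x<.6)&(y>.09),'block')
go(.577,.3638,.25,3.142)
E
```

```text
clock: 42.68
eef_pos: [0.5291, 0.0449, 0.1747]
eef_rot: [3.141, 0.002, 3.082]
wrist_force: [0.5, -0.5, -1.3]
gripper_width: 0.0855
grip_force: 0.0
jarbody 570 [527.3  43.7] rms 0.00017175844588838607
jarcap 3970 [526.6  43.8] [51.9 51.9] 86.9
block 6233 [532.3 134.2] [56.1 93.1] 85.53
shift [-0.0294  0.3213 -0.0765] turn -0.06 rows>= 8.0 t 42.7333 q6 -1.51
```

```bash
python3 -m creep '[[[0,0,-0.03],0,-1],[[0,0.01,-0.065],0,-1],[[-0.004,0.04,-0.0765],0,-1],[[-0.008,0.08,-0.0765],-0.03,-1],[[-0.012,0.12,-0.0765],-0.06,-1],[[-0.015,0.16,-0.0765],-0.06,-1],[[-0.018,0.2,-0.0765],-0.06,-1],[[-0.022,0.24,-0.0765],-0.06,-1],[[-0.025,0.28,-0.0765],-0.06,-1],[[-0.028,0.31,-0.0765],-0.06,-1],[[-0.029,0.3205,-0.0765],-0.06,-1],[[-0.029,0.3205,-0.0765],-0.06,-1],[[-0.029,0.3205,-0.0765],-0.06,-1]]'
python3 - <<'E'
from meas import *
go(.577,.3645,.077,3.142)
Q=cloud(get('wrist','w25.png'));x,y,z=Q[...,0],Q[...,1],Q[...,2]
q=Q[(z>.012)&(z<.075)&(np.hypot(x-.576,y-.3636)<.043)]
f=lambda c:np.hypot(q[:,0]-c[0],q[:,1]-c[1])-(.0396-.37*(q[:,2]-.004))
s=least_squares(f,[.5765,.363],loss='soft_l1',f_scale=.001);print('can',np.round(s.x,4),np.std(s.fun),len(q))
t=Q[(z>.09)&(z<.2)&(np.hypot(x-.5755,y-.363)<.05)];print(len(t),t.min(0).round(3),t.max(0).round(3))
E
```

```text
clock: 43.82
eef_pos: [0.5764, 0.3625, 0.2488]
eef_rot: [-3.14, -0.002, -3.141]
wrist_force: [-0.5, -1.1, -0.2]
gripper_width: 0.0854
grip_force: 0.0
shift [-0.001   0.0022  0.1718] turn 0.0 rows>= 4.1 t 43.8167 q6 -1.08
can [0.5761 0.3635] 0.0005118188041742038 2036
183 [0.548 0.357 0.09 ] [0.576 0.368 0.17 ]
```

```bash
python3 -m creep '[[[-0.001,0.001,0.03],0,-1],[[-0.001,0.001,0.07],0,-1],[[-0.001,0.001,0.11],0,-1],[[-0.001,0.001,0.14],0,-1],[[-0.001,0.001,0.16],0,-1],[[-0.001,0.001,0.17],0,-1],[[-0.001,0.001,0.171],0,-1],[[-0.001,0.001,0.171],0,-1]]'
python3 -m creep '[[[0,0,0],0,0],[[0,0,0],0,0.5],[[0,0,0],0,1],[[0,0,0],0,1],[[0,0,0],0,1],[[0,0,0],0,1],[[0,0,0],0,1],[[0,0,0],0,1]]'
python3 -c "
from h import *
print(monitor.read_state()['eef_pos']);go(.524,-.0545,.108,3.142)"
```

```text
clock: 44.53
eef_pos: [0.5783, 0.3634, 0.0803]
eef_rot: [3.141, 0.001, 3.141]
wrist_force: [0.2, 0.1, 0.5]
gripper_width: 0.0855
grip_force: 0.0
clock: 45.2
eef_pos: [0.578, 0.3647, 0.0802]
eef_rot: [3.14, 0.001, -3.141]
wrist_force: [-0.5, 1.2, 4.6]
gripper_width: 0.0059
grip_force: 58.8
[0.57802678 0.36467664 0.08015613]
shift [ 0.0541 -0.4191 -0.0284] turn -0.0 rows>= 10.2 t 45.2 q6 -1.08
```

```bash
python3 -m creep '[[[0,0,0],0,1],[[0,0,-0.01],0,1],[[0,0,-0.035],0,1],[[0,0,-0.065],0,1],[[0,0,-0.1],0,1],[[0,0,-0.135],0,1],[[0,0,-0.16],0,1],[[0,0,-0.17],0,1],[[0,0,-0.17],0,1]]'
python3 -m creep '[[[0.002,-0.015,0],0,1],[[0.006,-0.045,0],0,1],[[0.01,-0.075,0],0,1],[[0.014,-0.11,0],0,1],[[0.019,-0.145,0],0,1],[[0.023,-0.18,0],0,1],[[0.028,-0.215,0],0,1],[[0.032,-0.25,0],0,1],[[0.037,-0.285,0],0,1],[[0.041,-0.32,0],0,1],[[0.046,-0.355,0],0,1],[[0.05,-0.385,0],0,1],[[0.053,-0.407,0],0,1],[[0.054,-0.419,0],0,1],[[0.054,-0.419,0.02],0,1],[[0.054,-0.419,0.05],0,1],[[0.054,-0.419,0.08],0,1],[[0.054,-0.419,0.1],0,1],[[0.054,-0.419,0.1],0,1],[[0.054,-0.419,0.1],0,1]]'
cat > can.py <<'E'
from meas import *
def can(name,zf):
    print(monitor.read_state()['eef_pos'])
    Q=cloud(get('wrist',name)).reshape(-1,3)
    q=Q[(Q[:,2]>zf+.01)&(Q[:,2]<zf+.07)&(np.hypot(Q[:,0]-.523,Q[:,1]+.055)<.045)]
    f=lambda c:np.hypot(q[:,0]-c[0]-c[3]*(q[:,2]-zf),q[:,1]-c[1]-c[4]*(q[:,2]-zf))-(.0396-.37*(q[:,2]-c[2]))
    s=least_squares(f,[.523,-.055,zf,0,0],loss='soft_l1',f_scale=.001);print('can x y foot tiltx tilty',np.round(s.x,4),np.std(s.fun),len(q))
E
python3 -c "
from can import *
z=monitor.read_state()['eef_pos'][2]; can('w26.png',z-.076)"
```

```text
clock: 45.95
eef_pos: [0.5784, 0.3642, 0.2519]
eef_rot: [3.14, 0.003, -3.141]
wrist_force: [0.3, -0.4, -2.1]
gripper_width: 0.006
grip_force: 58.8
clock: 47.62
eef_pos: [0.523, -0.0544, 0.1484]
eef_rot: [3.141, -0.003, -3.141]
wrist_force: [-0.1, 0.1, -0.9]
gripper_width: 0.0061
grip_force: 58.9
[ 0.5230424  -0.0543838   0.14835464]
can x y foot tiltx tilty [ 0.5207 -0.0582  0.0726  0.002   0.0427] 0.0005192548839092578 5183
```

```bash
python3 - <<'E'
from meas import *
for n,zf in (('w2',.034),('w3',.034),('w4',.034),('w26',.0726)):
    Q=cloud(dict(np.load(f'pics/{n}.png.npz'))).reshape(-1,3)
    q=Q[(Q[:,2]>zf+.01)&(Q[:,2]<zf+.07)&(np.hypot(Q[:,0]-.523,Q[:,1]+.056)<.043)]
    g=lambda c,t0=0,t1=0:np.hypot(q[:,0]-c[0]-t0*(q[:,2]-zf),q[:,1]-c[1]-t1*(q[:,2]-zf))-(.0396-.37*(q[:,2]-zf))
    a=least_squares(lambda c:g(c,c[2],c[3]),[.523,-.055,0,0],loss='soft_l1',f_scale=.001).x; b=least_squares(g,[.523,-.055],loss='soft_l1',f_scale=.001).x
    t=Q[(Q[:,2]>zf+.155)&(Q[:,2]<zf+.17)&(np.hypot(Q[:,0]-.497,Q[:,1]+.056)<.02)]
    print(n,np.round(a,4),np.round(b,4),'tip',np.median(t,0).round(4) if len(t) else None)
E
```

```text
w2 [ 0.5231 -0.0546 -0.0013  0.0016] [ 0.5231 -0.0545] tip [ 0.5007 -0.0569  0.1951]
w3 [ 0.5229 -0.0544  0.001  -0.0029] [ 0.5229 -0.0545] tip [ 0.5007 -0.0581  0.1953]
w4 [ 5.226e-01 -5.470e-02  1.000e-04 -9.000e-04] [ 0.5226 -0.0547] tip [ 0.4993 -0.0581  0.196 ]
w26 [ 0.5206 -0.0582  0.0026  0.0429] [ 0.5207 -0.0565] tip [ 0.5111 -0.0553  0.2339]
```

```bash
python3 -m creep '[[[-0.0023,0.0036,0.008],0,1],[[-0.0023,0.0036,0.02],0,1],[[-0.0023,0.0036,0.028],0,1],[[-0.0023,0.0036,0.033],0,1],[[-0.0023,0.0036,0.033],0,1],[[-0.0023,0.0036,0.033],0,1]]'
python3 -c "
from can import *
z=monitor.read_state()['eef_pos'][2]; can('w27.png',z-.076)"
```

```text
clock: 48.17
eef_pos: [0.5263, -0.0513, 0.1167]
eef_rot: [-3.142, 0.0, -3.141]
wrist_force: [0.7, -0.4, -1.2]
gripper_width: 0.0063
grip_force: 58.9
[ 0.52630847 -0.05131279  0.11671529]
can x y foot tiltx tilty [ 0.5242 -0.0552  0.041  -0.0011  0.0438] 0.0005187166758735205 5170
```

```bash
python3 -m creep '[[[0.001,0.0005,0.002],0,1],[[0.001,0.0005,0.004],0,1],[[0.001,0.0005,0.004],0,1]]';python3 -m creep '[[[0,0,0.001],0,1],[[0,0,0.002],0,1],[[0,0,0.002],0,1]]'
```

```text
clock: 48.47
eef_pos: [0.525, -0.0508, 0.1123]
eef_rot: [3.142, -0.0, -3.141]
wrist_force: [-0.6, -0.1, -1.2]
gripper_width: 0.0061
grip_force: 58.8
clock: 48.72
eef_pos: [0.5253, -0.0509, 0.1106]
eef_rot: [-3.141, 0.0, -3.141]
wrist_force: [-1.0, -0.6, 0.1]
gripper_width: 0.0063
grip_force: 59.0
```

```bash
python3 -m creep '[[[0,0,0.001],0,1],[[0,0,0.0015],0,1],[[0,0,0.0015],0,1]]'; python3 -c "
from can import *
can('w28.png',.034)"
```

```text
clock: 48.97
eef_pos: [0.5261, -0.0514, 0.1104]
eef_rot: [-3.141, 0.002, -3.141]
wrist_force: [-1.7, -2.0, 12.1]
gripper_width: 0.006
grip_force: 60.6
[ 0.52609868 -0.0513541   0.11040058]
can x y foot tiltx tilty [ 0.5231 -0.0547  0.0347  0.0046  0.0386] 0.00048774687506489484 5208
```

```bash
python3 -m creep '[[[0,-0.0015,-0.001],0,1],[[0,-0.003,-0.001],0,1],[[0,-0.003,-0.001],0,1],[[0,-0.003,-0.001],0,0.7],[[0,-0.003,-0.001],0,0.4],[[0,-0.003,-0.001],0,0],[[0,-0.003,-0.001],0,-0.5],[[0,-0.003,-0.001],0,-0.9],[[0,-0.003,-0.001],0,-0.9],[[0,-0.003,-0.001],0,-0.9]]'; python3 -c "
from can import *
can('w29.png',.034)"
```

```text
clock: 49.85
eef_pos: [0.5251, -0.0538, 0.1099]
eef_rot: [-3.142, -0.0, -3.141]
wrist_force: [-0.2, 0.1, -0.1]
gripper_width: 0.081
grip_force: 0.0
[ 0.52510784 -0.05383169  0.10994717]
can x y foot tiltx tilty [ 5.233e-01 -5.600e-02  3.360e-02 -3.000e-04 -1.100e-03] 0.0005403834363307054 5141
```

```bash
python3 -m creep '[[[0,0,-0.03],0,-0.9],[[0,0,-0.07],0,-0.9],[[0,0,-0.11],0,-0.9],[[0,0,-0.15],0,-0.9],[[0.03,0.03,-0.18],0,-0.9],[[0.06,0.06,-0.2],0,-0.9],[[0.07,0.09,-0.21],0,-0.9],[[0.07,0.09,-0.21],0,-0.9],[[0.07,0.09,-0.21],0,-0.9]]'; python3 - <<'E'
from can import *
can('w30.png',.034);Q=cloud(dict(np.load('pics/w30.png.npz')));x,y,z=Q[...,0],Q[...,1],Q[...,2]
q=(z>.05)&(z<.105)&(abs(y-.044)<.035)&(x<.56)&(x>.48); circ(Q[q][:,:2],.03,'jarbody'); rect(Q,(abs(z-.084)<.006)&(x>.45)&(x<.6)&(y>.09)&(y<.2),'block')
rect(Q,(abs(z-.059)<.005)&(x>.45)&(x<.66)&(y<-.2)&(y>-.35),'stone')
E
```

```text
clock: 50.65
eef_pos: [0.4548, 0.0375, 0.3213]
eef_rot: [3.142, 0.003, -3.139]
wrist_force: [0.4, -0.3, -0.2]
gripper_width: 0.081
grip_force: 0.0
[0.45477515 0.03747373 0.32128775]
can x y foot tiltx tilty [ 0.524  -0.0556  0.0337 -0.0036 -0.0012] 0.0006198651616154844 1496
jarbody 420 [527.6  44. ] rms 0.00022612704129411842
block 2403 [532.3 134.4] [56.2 92.3] 84.87
stone 3134 [ 554.1 -275.9] [ 46.3 170.5] 88.34
```

View pics/w30.png

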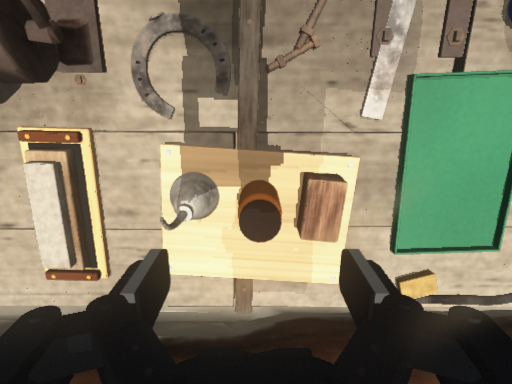

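The picture shows the can (195,197), jar (260,212) and block (322,207) back in their places. The whetstone lies on the pad between the cleats (55,210), and the tray is empty. Compared with the first measurements from this camera, everything is within about 1 mm.

```bash
python3 -c "
from h import *
print(workorder.hand_in())"
```

```text
the job is handed in; nothing more can be done
None
```

The job is done and handed in at about 51 s: the whetstone lies flat on the stand's pad within about 1.5 mm of its middle, and the can, jar and block stand upright on the board within about 1.5 mm of where they started.

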